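Load the plaque dryer

TASK

First move the squat paint jar off the fan dryer and stand it squarely on the cork coaster, then seat the loose slotted rack fully down over the dryer's two pegs. Stand every painted plaque from the sloping stand on its short edge in a slot of the rack, one to a slot, and only when all are in push the fan lever right over to on. Leave everything standing where it belongs, and do not knock over or shove aside the cup, the paint bottles or the can.

Things in the scene. Friction and masses are not known exactly. Their poses are not given: they have to be found in the camera images.
- dryer: fixed grey fan dryer, a box 190 x 190 x 45 mm high; origin at the centre of its underside, z up, x from the vented front (-x side) to the back. On its top stand two steel pegs, 12 mm across, 15 mm high, tapered tips, 57 mm to either side (along x) of point seat; the fan lever's block is on its top on the +y side
- seat (a point): point on the dryer's top midway between the two pegs (25 mm to the -y side of the dryer's centre); axes as the dryer's. The seated rack's origin lies here, its x along the dryer's x (either way round)
- fan (a joint): fan lever, 60 mm long with a 26 mm black ball at the end, on a block 70 x 50 x 25 mm centred at x 0, y 68 mm on the dryer's top; axis along the dryer's y, 22 mm above the top. 0 = off, leaning 0.5 rad towards the dryer's -x; 1.0 rad = fully on, leaning 0.5 rad towards +x. Needs under 3 N at the ball and stays where it is left
- fan_tip (a point): centre of the lever's ball
- rack: loose plywood rack, 190 (x) x 74 (y) mm, 108 mm high, 0.4 kg; origin at the centre of its underside, z up; same either way round. Floor 8 mm thick with two 16 mm through holes at x = -57 and +57 mm, y = 0, for the pegs. Four slots run along y at x = -76, -38, 38, 76 mm. Low side rails leave 66 mm inside along y. A carrying handle crosses the middle between them
- rack_handle (a point): centre of the handle's bar, 102 mm above the rack's underside; axes as the rack's. The bar runs along y at x = 0, 12 mm thick (x), 12 mm high, on two posts at y = -29 and +29 mm
- slot0 (a point): centre of the floor of the rack slot at x = -76 mm (8 mm above the rack's underside); axes as the rack's. The slot is 11 mm wide (x) between fins that stand 28 mm above its floor and then flare outwards to a mouth 24 mm wide, 42 mm above its floor
- slot1 (a point): centre of the floor of the rack slot at x = -38 mm (8 mm above the rack's underside); axes as the rack's. The slot is 11 mm wide (x) between fins that stand 28 mm above its floor and then flare outwards to a mouth 24 mm wide, 42 mm above its floor
- slot2 (a point): centre of the floor of the rack slot at x = 38 mm (8 mm above the rack's underside); axes as the rack's. The slot is 11 mm wide (x) between fins that stand 28 mm above its floor and then flare outwards to a mouth 24 mm wide, 42 mm above its floor
- slot3 (a point): centre of the floor of the rack slot at x = 76 mm (8 mm above the rack's underside); axes as the rack's. The slot is 11 mm wide (x) between fins that stand 28 mm above its floor and then flare outwards to a mouth 24 mm wide, 42 mm above its floor
- stand: fixed wooden painting stand, base 100 x 270 x 10 mm; origin at the centre of its underside, z up. Plaques lean side by side along its y, 66 mm apart centre to centre, upper ends towards its -x side, 30 degrees from upright, lower short edges on a ledge with a 10 mm lip. A sloping board backs their lower 62 mm only: the upper 48 mm is free on both faces
- plaque0: loose wooden plaque, 8 mm thick (x, its normal), 56 mm wide (y), 110 mm long (z), about 70 g, one face painted grey; origin at its centre, z towards the upper end at the start. May be absent. All are alike; either end may be down and either face may look either way
- plaque1: loose wooden plaque, 8 mm thick (x, its normal), 56 mm wide (y), 110 mm long (z), about 70 g, one face painted grey; origin at its centre, z towards the upper end at the start. May be absent. All are alike; either end may be down and either face may look either way
- plaque2: loose wooden plaque, 8 mm thick (x, its normal), 56 mm wide (y), 110 mm long (z), about 70 g, one face painted grey; origin at its centre, z towards the upper end at the start. May be absent. All are alike; either end may be down and either face may look either way
- plaque3: loose wooden plaque, 8 mm thick (x, its normal), 56 mm wide (y), 110 mm long (z), about 70 g, one face painted grey; origin at its centre, z towards the upper end at the start. May be absent. All are alike; either end may be down and either face may look either way
- jar: closed paint jar, squat, 62 mm across, 42 mm high, about 0.17 kg, at the start standing on the dryer's top between the pegs; origin at the centre of its underside, z up
- coaster: fixed round cork coaster on the bench, 96 mm across, 3 mm thick; origin at the centre of its underside
- water_cup: white cup on the bench, 60 mm across, 80 mm high, origin under its centre; leave it alone
- bottle_a: paint bottle, 36 mm across, 85 mm high, origin under its centre; leave it alone
- bottle_b: paint jar, 40 mm across, 60 mm high, well behind the task area, origin under its centre; leave it alone
- bottle_c: bare metal can, 44 mm across, 90 mm high, origin under its centre; leave it alone
Mind the look-alikes: they are no part of the job. Leave any orange look-alike of the jar alone.

How it is judged:
By the outcome, as a careful person would: the job done as asked, in the order asked, and still so for the second after the job is handed in, with the robot touching nothing.
Of plaque0, plaque1, plaque2, plaque3 only 3 to 4 are there at a start; the rules pass over those that are not, and their reading is None.
At some moment in a run one of jar, rack may be knocked a few centimetres aside while the robot is not near it.
It also fails if it takes over 200 s, if anything falls off the work surface, if the arm or the gripper's body presses on something with over 40 N, if the wrist force passes 120 N, or if a joint passes its speed limit or range.

ROBOT

A 6-joint arm with a two-finger parallel gripper is mounted at the origin on the work surface. World frame = base frame: x ahead of the robot, y to its left, z up, the work surface at z = 0. Lengths are in m, angles in rad, forces in N, time in s.
With the tool pointing down it reaches from about 0.375 to 0.825 m from the base axis. Payload 5.5 kg.
Tool frame: the origin (TCP) lies at the very end of the fingers, on their centre line; the grasp point (between the pads) lies 19 mm behind it; z points along the fingers, y is the line along which they close (so a half turn about z gives the same grasp; the last joint's range is limited). The gripper opens to 85 mm and grips with 20 to 120 N. Pads are 22 mm wide; open, the fingers measure 114 mm over their backs; the gripper's body (76 mm by 85 mm) begins 54 mm behind the grasp point. The pads swing forward as they close: fully open they stand 13 mm farther back than shut.
Start: joints at [1.276, 0.314, -0.047, 1.21, 0, 1.571], TCP at [0.174, 0.574, 0.231] pointing down, gripper open.
Joint ranges: [-2.67, 2.67], [-0.69, 1.73], [-1.03, 1.25], [-2.08, 2.16], [-1.42, 1.45], [-3.14, 3.14]. Speed limits (rad/s): [2.39, 2.39, 3.01, 3.14, 3.14, 3.14].

INTERFACE

Orientations are given as a unit quaternion [w, x, y, z].
In Python, from plant import env, vision gives the robot as it stands.
- The arm moves only by the tool carry_out, never from a script. Its argument "plan" is a list of rows, each a list of 7 numbers: the shift along the tool's x, y, z as a fraction of full scale, then the turn, a rotation vector about the tool's x, y, z as a fraction of full scale, then the closure, from -1 (fully open) to 1 (shut). A call has 1 to 20 rows; each row is the pose to reach, as a shift and turn from the pose commanded when the call began, along the tool's axes at that moment; what a row does not reach only later rows make up. Full scale, the value 1, is 200 mm for a shift and 60 degrees for a turn. A row lasts 1/10 s, in which the tool goes at most 50 mm and 8.59 degrees, less where a joint would pass 70% of its speed; a pose out of reach is approached as far as the arm can. A call with a number of a shift or a turn outside -1 to 1 is refused whole. A call with a gripper value outside its range is refused whole. The fingers move at their own pace and stop on an object; "squeeze" is the grip in N (left out, the last holds). Time passes only in rows, so rows that repeat a pose let the fingers close. It gives the time, the measured TCP pose, the force, the opening and the grip force at its end, in the units of the state.
- env.sense(): the state, without advancing time (a new reading comes with each control period).
- vision.get_image(name): name is "scene" or "top" or "wrist"; returns a dict with "image" (384x512x3 uint8, red, green, blue), "depth" (384x512 float32, m along the optical axis (not along the pixel's ray), 0 where there is no reading), "fov_y" (degrees; the focal length in pixels is half the picture's height over the tangent of half this angle, whatever the lens; pixels are square), "cx", "cy" (the principal point, pixels), "distortion" ([k1, k2, p1, p2, k3] as OpenCV has them; the pictures are not rectified), "rvec" (rotation vector, rad) and "tvec" (3), from world to camera coordinates, as OpenCV has them; the wrist camera has in their place "tool_from_camera" (4x4, takes a point from camera to tool coordinates, whose origin is the TCP and whose axes are the flange's). Camera axes: x right, y down, z forward; pixel columns grow to the right and rows downward; lengths in m; the calibration is good to about 2 mm. A picture is of the moment at which its call begins: read the wrist's pose just before it.
- env.hand_in(): hands the job in; it is judged then, once.
The state is a dict: "time": time; "qpos": joint angles; "qd": joint speeds; "tau": joint torques, N m; "ee_pos": TCP position; "tool_rot": TCP orientation; "ft_force": force on the tool from outside, world axes, zero at the start; "torque": the same for the moment, N m; "finger_gap": opening from 0.0 (shut) to 1.0 (fully open); "gripper_force": force on a finger pad.
Only numpy, scipy, OpenCV 4.12 (cv2) and the standard library are available. Lean on these libraries where they do the work, as an engineer would, in place of code of your own. Each camera call takes 0.05 s, during which the arm holds its last target. There are 200 camera calls.

## Working session

There is one attempt and no reset: what is moved stays moved. The work goes in short steps, Python scripts to look and compute and a tool call to move; the robot and the scene stay as the last step left them, time stands still between calls to the robot, and variables do not carry over. Pictures are saved under pics/ and viewed, at most 14 in all, crops included, and the job is handed in when it is done.

Besides the shell and the picture viewer there is one more tool, called as name(argument=value, ...), one argument or row to a line, values as JSON. carry_out: Moves the arm, as the interface text tells. Shift numbers are shares of 200 mm and turn numbers shares of 60 degrees, none past 1 either way. Its arguments: {"type":"object","properties":{"plan":{"type":"array"},"squeeze":{"type":"number"}},"required":["plan"]}

```bash
mkdir -p pics; ls; cat > h.py <<'E'
import numpy as np, cv2, sys
sys.path.insert(0,'.')
from plant import env, vision
from scipy.spatial.transform import Rotation as R
np.set_printoptions(precision=4,suppress=True)
def tool():
    s=env.sense(); q=s['tool_rot']; T=np.eye(4)
    T[:3,:3]=R.from_quat([q[1],q[2],q[3],q[0]]).as_matrix(); T[:3,3]=s['ee_pos']; return T,s
def shot(name,save=None):
    T,s=tool(); d=vision.get_image(name)
    f=192/np.tan(np.radians(d['fov_y'])/2)
    d['K']=np.array([[f,0,d['cx']],[0,f,d['cy']],[0,0,1]]); d['D']=np.array(d['distortion'])
    if name=='wrist': W=T@np.array(d['tool_from_camera'])
    else:
        W=np.eye(4); Rm=cv2.Rodrigues(np.array(d['rvec'],float))[0]; W[:3,:3]=Rm.T; W[:3,3]=-Rm.T@np.array(d['tvec']).ravel()
    d['W']=W
    if save: cv2.imwrite('pics/'+save,d['image'][:,:,::-1])
    return d
def rays(d,uv):
    n=cv2.undistortPoints(np.array(uv,float).reshape(-1,1,2),d['K'],d['D']).reshape(-1,2)
    return np.c_[n,np.ones(len(n))]
def onplane(d,uv,z):
    r=rays(d,uv)@d['W'][:3,:3].T; c=d['W'][:3,3]
    return c+r*((z-c[2])/r[:,2])[:,None]
def cloud(d):
    v,u=np.mgrid[:384,:512]; r=rays(d,np.c_[u.ravel(),v.ravel()])
    P=(r*d['depth'].ravel()[:,None])@d['W'][:3,:3].T+d['W'][:3,3]
    P[d['depth'].ravel()==0]=np.nan
    return P.reshape(384,512,3)
def project(d,P):
    Wi=np.linalg.inv(d['W']); 
    return cv2.projectPoints(np.array(P,float).reshape(-1,1,3),cv2.Rodrigues(Wi[:3,:3])[0],Wi[:3,3],d['K'],d['D'])[0].reshape(-1,2)
E
python3 - <<'E'
from h import *
a=shot('scene','s0.png'); b=shot('top','t0.png')
for d in (a,b): print(d['W'][:3,3],d['fov_y'],d['D'])
T,s=tool(); print(s); print(T)
cv2.imwrite('pics/st0.png',np.vstack([cv2.resize(d['image'],(400,300)) for d in (a,b)])[:,:,::-1])
E
```

```text
pics
[1.0189 0.8982 0.8361] 46.13552504039509 [-0.1385  0.      0.      0.      0.    ]
[0.4192 0.0019 1.147 ] 49.90502727833064 [0.0096 0.     0.     0.     0.    ]
{'time': 0.1, 'qpos': array([ 1.276 ,  0.3142, -0.048 ,  1.2102,  0.    ,  1.5708]), 'qd': array([ 0.0003, -0.0003,  0.0037,  0.0009, -0.0009, -0.0005]), 'tau': array([ -0.0002, -54.0766,  34.0542,   0.0112,   0.    ,  -0.    ]), 'ee_pos': array([0.1742, 0.5736, 0.2305]), 'tool_rot': array([-0.0001,  0.1469,  0.9892, -0.0008]), 'ft_force': array([ 0.0368, -0.0998, -0.2998]), 'torque': array([0.0188, 0.0438, 0.0147]), 'gripper_force': 0.0, 'finger_gap': 0.9991506283574665}
[[-0.9569  0.2905 -0.0004  0.1742]
 [ 0.2905  0.9569 -0.0015  0.5736]
 [ 0.     -0.0015 -1.      0.2305]
 [ 0.      0.      0.      1.    ]]
```

View pics/s0.png

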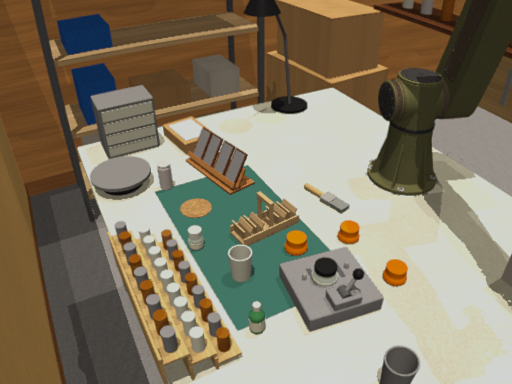

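View pics/t0.png

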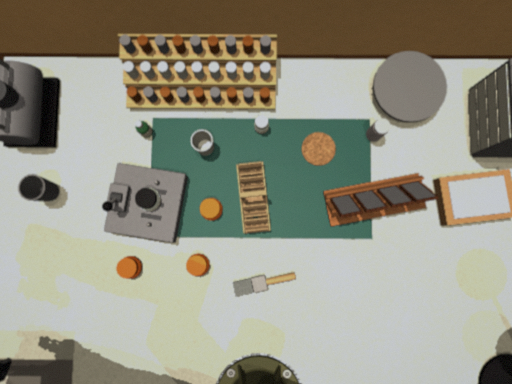

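The arm-free views show these candidates for the jar. The black-lidded jar is on the dryer (top 147,198; scene 325,270), and there are orange look-alikes at top (210,209), (197,265) and (129,267). I choose the one on the dryer between the pegs. The rack is at top (254,197), the stand with four plaques at about (380,198), the coaster at (319,148), the cup at (202,143), and bottles at (262,124), (145,129) and (377,131).

```bash
python3 - <<'E'
from h import *
b=shot('top'); a=shot('scene'); C=cloud(b); im=b['image']
cv2.imwrite('pics/c0.png',np.vstack([cv2.resize(im[150:255,90:290],(800,420),interpolation=2),cv2.resize(im[165:235,310:450],(360,180),interpolation=2).repeat(1,0) if 0 else np.hstack([cv2.resize(im[165:235,310:450],(360,180)),cv2.resize(a['image'][120:200,180:375],(440,180))])])[:,:,::-1])
hsv=cv2.cvtColor(im,cv2.COLOR_RGB2HSV)
def rect(mask,name,minA=150):
    cs,_=cv2.findContours(mask.astype(np.uint8),cv2.RETR_EXTERNAL,cv2.CHAIN_APPROX_NONE)
    for c in cs:
        if cv2.contourArea(c)<minA: continue
        m=np.zeros(mask.shape,np.uint8); cv2.drawContours(m,[c],-1,1,-1)
        P=C[(m>0)&mask]; P=P[~np.isnan(P[:,0])]
        (cx,cy),wh,an=cv2.minAreaRect((P[:,:2]*1000).astype(np.float32))
        print(name,'px',c.reshape(-1,2).mean(0).round(),'c',round(cx),round(cy),'wh',np.round(wh),'an',round(an,1),'z',np.nanpercentile(P[:,2],[5,50,95]))
z=C[:,:,2]
ok=~np.isnan(z)
u=np.arange(512)[None,:]; v=np.arange(384)[:,None]
roi=lambda x0,x1,y0,y1:(u>=x0)&(u<=x1)&(v>=y0)&(v<=y1)
rect(ok&(abs(z-.045)<.006)&roi(90,195,150,255),'dryertop')
rect(ok&(z>.075)&(z<.1)&roi(130,170,180,215),'jar',40)
rect(ok&(z>.075)&roi(95,130,180,220),'lever',10)
rect(ok&(z>.006)&roi(225,280,150,245),'rack')
rect(ok&(z>.03)&roi(225,280,150,245),'rackfins',30)
rect(ok&(z>.09)&roi(225,280,150,245),'rackhandle',3)
rect(ok&(z>.004)&roi(315,445,165,235),'stand')
rect(ok&(z>.06)&roi(315,445,165,235),'plq',30)
rect((hsv[:,:,0]<20)&(hsv[:,:,1]>90)&roi(295,345,125,170),'coaster')
for n,r in (('cup',(185,220,125,165)),('ba',(130,160,118,142)),('bb',(365,395,110,150)),('bc',(250,275,108,140)),('or',(195,230,190,225)),('or',(180,215,250,280))): rect(ok&(z>.02)&roi(*r),n,20)
E
```

```text
dryertop px [144. 202.] c 521 312 wh [190. 190.] an 81.1 z [0.04   0.0432 0.0468]
jar px [145. 198.] c 528 298 wh [54. 52.] an 89.5 z [0.0804 0.0846 0.088 ]
lever px [112. 201.] c 516 381 wh [28. 51.] an 82.6 z [0.0759 0.1163 0.1306]
rack px [253. 199.] c 539 20 wh [189.  74.] an 6.7 z [0.0065 0.0364 0.1059]
rackfins px [256. 228.] c 453 11 wh [10. 60.] an 6.7 z [0.0368 0.0462 0.0516]
rackfins px [255. 221.] c 474 14 wh [10. 60.] an 6.4 z [0.0357 0.0452 0.0509]
rackfins px [255. 214.] c 491 14 wh [10. 60.] an 6.4 z [0.0338 0.0457 0.0508]
rackfins px [254. 206.] c 512 17 wh [10. 60.] an 6.4 z [0.0343 0.0447 0.0508]
rackfins px [253. 194.] c 540 20 wh [12. 65.] an 6.5 z [0.0569 0.1059 0.1092]
rackfins px [252. 186.] c 567 23 wh [10. 60.] an 6.9 z [0.0353 0.0455 0.0511]
rackfins px [251. 179.] c 588 26 wh [11. 61.] an 6.5 z [0.0328 0.0434 0.0499]
rackfins px [250. 173.] c 604 28 wh [10. 61.] an 7.2 z [0.0365 0.0454 0.0506]
rackfins px [249. 165.] c 625 33 wh [11. 64.] an 6.5 z [0.0325 0.0436 0.0518]
rackhandle px [252. 194.] c 540 20 wh [12. 65.] an 6.5 z [0.1008 0.1063 0.1093]
stand px [394. 199.] c 538 -336 wh [146. 323.] an 0.9 z [0.0064 0.0361 0.113 ]
plq px [382. 202.] c 524 -318 wh [ 40. 269.] an 11.4 z [0.0636 0.0939 0.1151]
coaster px [318. 148.] c 683 -163 wh [93. 94.] an 88.8 z [-0.0027  0.001   0.0045]
cup px [202. 142.] c 684 157 wh [59. 56.] an 45.2 z [0.0254 0.0624 0.08  ]
ba px [142. 128.] c 723 322 wh [31. 34.] an 41.9 z [0.0271 0.0552 0.0834]
bb px [378. 129.] c 721 -316 wh [41. 42.] an 1.9 z [0.0286 0.0854 0.0908]
bb px [390. 113.] c 774 -354 wh [43. 20.] an 59.8 z [0.0342 0.0436 0.0477]
bc px [261. 123.] c 741 0 wh [38. 37.] an 31.5 z [0.0273 0.0569 0.062 ]
or px [210. 208.] c 507 137 wh [52. 53.] an 68.4 z [0.0365 0.0402 0.0434]
or px [196. 265.] c 355 169 wh [53. 53.] an 0.4 z [0.0361 0.0401 0.0436]
```

View pics/c0.png

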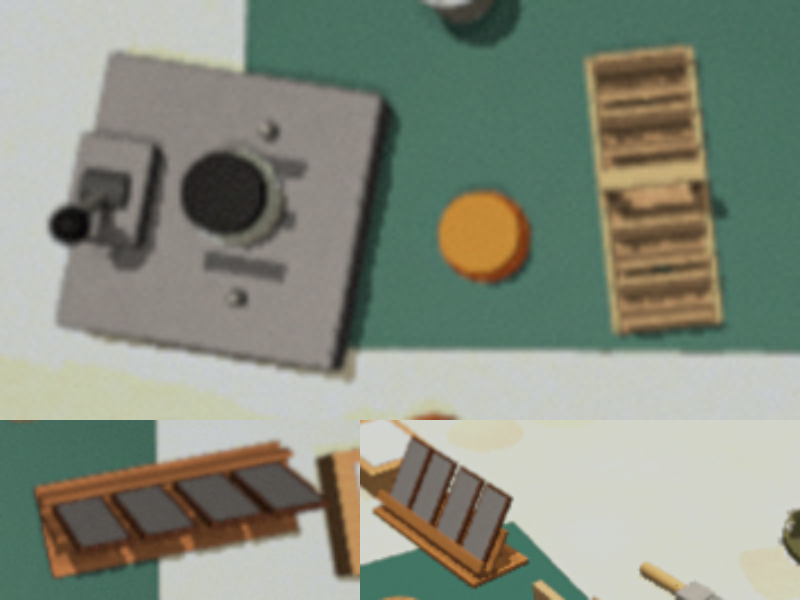

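The crop confirms the jar: a black lid on a pale body at top (147,198), with pegs at about (157,182) and (149,224). The stand holds four plaques. Next I'll take a close wrist view over the jar.

```bash
cat >> h.py <<'E'
def down(yaw):  # tool z down, tool y at world angle yaw (deg)
    y=np.array([np.cos(np.radians(yaw)),np.sin(np.radians(yaw)),0]); z=np.array([0,0,-1.]); return np.c_[np.cross(y,z),y,z]
def go(p,Rm,T=None):
    if T is None: T,_=tool()
    sh=T[:3,:3].T@(np.array(p)-T[:3,3])/.2; rv=R.from_matrix(T[:3,:3].T@Rm).as_rotvec()/np.radians(60)
    print('shift',sh,'turn',rv); return sh,rv
E
python3 - <<'E'
from h import *
b=shot('top')
print('pegs',onplane(b,[(157,182.3),(149.3,224.4)],.058))
go([.45,.33,.33],down(36)); T,s=tool()
E
```

```text
pegs [[0.5731 0.2759 0.058 ]
 [0.4607 0.2924 0.058 ]]
shift [-1.6736 -0.7666 -0.4949] turn [-0.0007  0.0002  0.6185]
```

carry_out(
  plan=[
    [-0.84,-0.38,-0.5,0,0,0.31,-1],
    [-0.84,-0.38,-0.5,0,0,0.31,-1],
    [-0.84,-0.38,-0.5,0,0,0.31,-1],
    [-0.84,-0.38,-0.5,0,0,0.31,-1],
    [-0.84,-0.38,-0.5,0,0,0.31,-1],
    [-0.84,-0.38,-0.5,0,0,0.31,-1],
  ],
)

```text
time: 0.85
ee_pos: [0.3143, 0.4522, 0.3324]
tool_rot: [0.0, 0.306, 0.952, 0.001]
ft_force: [0.9, -0.2, 0.1]
finger_gap: 0.999
gripper_force: 0.0
```

```bash
python3 - <<'E'
from h import *
T,s=tool(); print(T,s['time']); go([.45,.33,.33],down(36)); print(vision.get_image('wrist')['tool_from_camera'])
E
```

```text
[[-0.8126  0.5829  0.0011  0.3143]
 [ 0.5829  0.8126  0.0019  0.4522]
 [ 0.0002  0.0022 -1.      0.3324]
 [ 0.      0.      0.      1.    ]] 0.85
shift [-0.9074 -0.1012  0.0114] turn [ 0.0021 -0.0005  0.3058]
[[-0.0008 -0.9451 -0.3268  0.0843]
 [ 1.     -0.0009  0.0002  0.0009]
 [-0.0005 -0.3268  0.9451 -0.1423]
 [ 0.      0.      0.      1.    ]]
```

carry_out(
  plan=[
    [-0.98,0.12,0,0,0,0.306,-1],
    [-0.98,0.12,0,0,0,0.306,-1],
    [-0.98,0.12,0,0,0,0.306,-1],
    [-0.98,0.12,0,0,0,0.306,-1],
    [-0.98,0.12,0,0,0,0.306,-1],
    [-0.98,0.12,0,0,0,0.306,-1],
    [-0.98,0.12,0,0,0,0.306,-1],
  ],
)

```text
time: 1.6
ee_pos: [0.485, 0.3595, 0.3302]
tool_rot: [-0.001, 0.452, 0.892, -0.001]
ft_force: [-0.9, -0.7, 0.6]
finger_gap: 1.002
gripper_force: 0.0
```

```bash
python3 - <<'E'
from h import *
T,s=tool(); print(T[:3,3]); d=shot('wrist','w1.png'); C=cloud(d); z=C[:,:,2]
m=(abs(C[:,:,0]-.528)<.045)&(abs(C[:,:,1]-.295)<.045)
for lo,hi in ((.05,.065),(.065,.08),(.08,.095)):
    P=C[m&(z>lo)&(z<hi)]; print(lo,len(P),cv2.minEnclosingCircle((P[:,:2]*1000).astype(np.float32)),np.median(P,0))
E
```

```text
[0.485  0.3595 0.3302]
0.05 273 ((537.1885375976562, 295.0093078613281), 39.842830657958984) [0.5159 0.3204 0.0584]
0.065 54 ((523.4462890625, 308.6373291015625), 24.90570068359375) [0.5127 0.3202 0.0756]
0.08 891 ((530.6344604492188, 300.666748046875), 27.5697021484375) [0.5294 0.3019 0.0865]
```

View pics/w1.png

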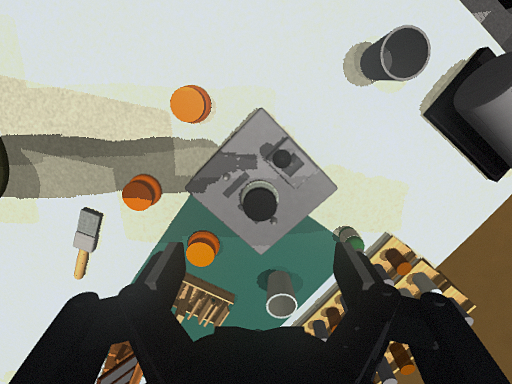

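The wrist view shows the jar's lid at (260,203), the rack at (205,300) and the cup at (281,295). The two cameras agree on the jar to 3 mm: (0.529, 0.299), lid at z 0.087.

```bash
python3 - <<'E'
from h import *
go([.529,.299,.14],down(36));go([.529,.299,.054],down(36))
E
```

```text
shift [-0.3753 -0.0003  0.953 ] turn [-0.0012 -0.0005  0.0049]
shift [-0.3755  0.0002  1.383 ] turn [-0.0012 -0.0005  0.0049]
```

carry_out(
  plan=[
    [-0.375,0,0.3,0,0,0,-0.9],
    [-0.375,0,0.3,0,0,0,-0.9],
    [-0.375,0,0.95,0,0,0,-0.9],
    [-0.375,0,0.95,0,0,0,-0.9],
    [-0.375,0,0.95,0,0,0,-0.9],
    [-0.375,0,0.95,0,0,0,-0.9],
  ],
)

```text
time: 2.25
ee_pos: [0.5262, 0.2971, 0.1365]
tool_rot: [-0.003, 0.452, 0.892, -0.004]
ft_force: [-0.8, -0.1, -0.4]
finger_gap: 0.947
gripper_force: 0.0
```

carry_out(
  plan=[
    [0,0,0.1,0,0,0,-0.9],
    [0,0,0.2,0,0,0,-0.9],
    [0,0,0.3,0,0,0,-0.9],
    [0,0,0.37,0,0,0,-0.9],
    [0,0,0.43,0,0,0,-0.9],
    [0,0,0.43,0,0,0,-0.9],
    [0,0,0.43,0,0,0,-0.2],
    [0,0,0.43,0,0,0,0.2],
    [0,0,0.43,0,0,0,1],
    [0,0,0.43,0,0,0,1],
    [0,0,0.43,0,0,0,1],
    [0,0,0.43,0,0,0,1],
    [0,0,0.43,0,0,0,1],
  ],
  squeeze=30,
)

```text
time: 3.55
ee_pos: [0.5312, 0.298, 0.0567]
tool_rot: [0.0, 0.453, 0.892, 0.001]
ft_force: [-1.8, -1.2, 6.1]
finger_gap: 0.633
gripper_force: 32.7
```

carry_out(
  plan=[
    [0,0,-0.05,0,0,0,1],
    [0,0,-0.15,0,0,0,1],
    [0,0,-0.35,0,0,0,1],
    [0,0,-0.6,0,0,0,1],
    [0,0,-0.6,0,0,0,1],
    [0,0,-0.6,0,0,0,1],
  ],
)

```text
time: 4.15
ee_pos: [0.5321, 0.2984, 0.1775]
tool_rot: [0.001, 0.453, 0.892, 0.002]
ft_force: [-0.5, 0.0, -1.6]
finger_gap: 0.632
gripper_force: 33.0
```

```bash
python3 - <<'E'
from h import *
T,s=tool(); print(T[:3,3],s['ft_force'],s['finger_gap'])
b=shot('top'); im=b['image']; hsv=cv2.cvtColor(im,cv2.COLOR_RGB2HSV)
m=np.zeros((384,512),np.uint8); m[125:172,295:345]=1; m&=((hsv[:,:,0]<20)&(hsv[:,:,1]>90)).astype(np.uint8)
c=max(cv2.findContours(m,0,1)[0],key=cv2.contourArea); e=cv2.fitEllipse(c); print(e, onplane(b,[e[0]],.003))
sc=shot('scene'); cv2.imwrite('pics/c2.png',cv2.resize(sc['image'][180:330,220:420],(800,600))[:,:,::-1])
go([.70,.0,.18],down(0)); go([.683,-.163,.18],down(-15))
E
```

```text
[0.5321 0.2984 0.1775] [-0.487   0.0227 -1.5827] 0.6321830066888808
((318.1341552734375, 148.31210327148438), (32.17098617553711, 32.99740219116211), 108.44149017333984) [[ 0.6811 -0.1621  0.003 ]]
shift [-1.7016 -0.191  -0.0277] turn [-0.0014  0.0003  0.6024]
shift [-2.3096 -0.7404 -0.027 ] turn [-0.0013  0.0005  0.8524]
```

View pics/c2.png

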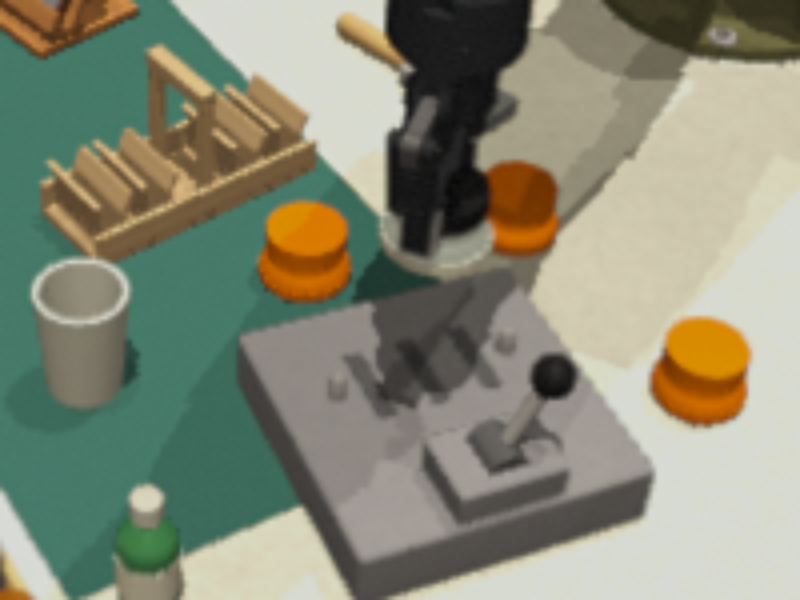

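The picture shows the jar (at 440,215 in the crop) held upright by its lid above the dryer, and the pegs are clear. Its base is 12 mm below the tips. I'm carrying it to the coaster at (0.682, -0.162).

carry_out(
  plan=[
    [-0.95,-0.3,0,0,0,0.4,1],
    [-0.95,-0.3,0,0,0,0.4,1],
    [-0.95,-0.3,0,0,0,0.4,1],
    [-0.95,-0.3,0,0,0,0.4,1],
    [-0.95,-0.3,0,0,0,0.4,1],
    [-0.95,-0.3,0,0,0,0.4,1],
    [-0.95,-0.3,0,0,0,0.4,1],
  ],
)

```text
time: 4.95
ee_pos: [0.5933, 0.1095, 0.174]
tool_rot: [-0.001, 0.628, 0.778, -0.001]
ft_force: [0.5, 0.2, -0.8]
finger_gap: 0.63
gripper_force: 32.9
```

```bash
python3 - <<'E'
from h import *
T,s=tool(); print(T[:3,3]); go([.682,-.162,.18],down(-15))
E
```

```text
[0.5933 0.1095 0.174 ]
shift [-1.4206  0.1467 -0.031 ] turn [-0.0023 -0.      0.453 ]
```

carry_out(
  plan=[
    [-0.95,0.1,0,0,0,0.4,1],
    [-0.95,0.1,0,0,0,0.4,1],
    [-0.95,0.1,0,0,0,0.4,1],
    [-0.95,0.1,0,0,0,0.4,1],
    [-0.95,0.1,0,0,0,0.4,1],
    [-0.95,0.1,0,0,0,0.4,1],
    [-0.95,0.1,0,0,0,0.4,1],
  ],
)

```text
time: 5.65
ee_pos: [0.6534, -0.0705, 0.1749]
tool_rot: [-0.001, 0.776, 0.631, -0.0]
ft_force: [0.4, 0.6, -1.2]
finger_gap: 0.635
gripper_force: 32.9
```

```bash
python3 - <<'E'
from h import *
T,s=tool(); print(T[:3,3]); Rm=down(-12)
sh,rv=go([.682,-.162,.09],Rm); sh,rv=go([.682,-.162,.016],Rm)
E
```

```text
[ 0.6534 -0.0705  0.1749]
shift [-0.4189  0.2333  0.4239] turn [-0.0012 -0.0004  0.0047]
shift [-0.4191  0.2337  0.7939] turn [-0.0012 -0.0004  0.0047]
```

carry_out(
  plan=[
    [-0.42,0.233,0.1,0,0,0,1],
    [-0.42,0.233,0.42,0,0,0,1],
    [-0.42,0.233,0.42,0,0,0,1],
    [-0.42,0.233,0.42,0,0,0,1],
    [-0.42,0.233,0.42,0,0,0,1],
    [-0.42,0.233,0.42,0,0,0,1],
    [-0.42,0.233,0.42,0,0,0,1],
  ],
)

```text
time: 6.35
ee_pos: [0.6836, -0.1631, 0.0935]
tool_rot: [0.001, 0.776, 0.631, 0.001]
ft_force: [0.2, -0.3, -1.6]
finger_gap: 0.628
gripper_force: 33.0
```

```bash
python3 - <<'E'
from h import *
T,s=tool(); print(T[:3,3]); go([.682,-.162,.017],down(-12))
E
```

```text
[ 0.6836 -0.1631  0.0935]
shift [ 0.0035 -0.0099  0.3826] turn [ 0.0029 -0.0001  0.0043]
```

carry_out(
  plan=[
    [0,-0.01,0.15,0,0,0,1],
    [0,-0.01,0.28,0,0,0,1],
    [0,-0.01,0.34,0,0,0,1],
    [0,-0.01,0.36,0,0,0,1],
    [0,-0.01,0.38,0,0,0,1],
    [0,-0.01,0.39,0,0,0,1],
    [0,-0.01,0.39,0,0,0,1],
    [0,-0.01,0.39,0,0,0,1],
  ],
)

```text
time: 7.15
ee_pos: [0.6814, -0.1641, 0.0148]
tool_rot: [0.001, 0.776, 0.63, 0.001]
ft_force: [0.5, 0.8, 2.9]
finger_gap: 0.633
gripper_force: 33.8
```

carry_out(
  plan=[
    [0,0,0,0,0,0,0],
    [0,0,0,0,0,0,-0.5],
    [0,0,0,0,0,0,-1],
    [0,0,0,0,0,0,-1],
    [0,0,0,0,0,0,-1],
    [0,0,-0.2,0,0,0,-1],
    [0,0,-0.4,0,0,0,-1],
    [0,0,-0.65,0,0,0,-1],
    [0,0,-0.9,0,0,0,-1],
    [0,0,-0.9,0,0,0,-1],
  ],
)

```text
time: 8.15
ee_pos: [0.6846, -0.165, 0.2023]
tool_rot: [0.005, 0.776, 0.63, 0.004]
ft_force: [-0.1, -1.0, 0.3]
finger_gap: 1.003
gripper_force: 0.0
```

```bash
python3 - <<'E'
from h import *
T,s=tool(); print(T[:3,3]); d=shot('wrist'); C=cloud(d); z=C[:,:,2]
m=(abs(C[:,:,0]-.682)<.04)&(abs(C[:,:,1]+.162)<.04)&(z>.038)&(z<.055)
P=C[m]; print(len(P),cv2.minEnclosingCircle((P[:,:2]*1000).astype(np.float32)),np.median(P,0))
# view pose above rack
go([.54,.02+.0,.30],down(0+6.6)); go([.60,.02,.30],down(6.6+90)); go([.60,.02,.30],down(6.6-90))
E
```

```text
[ 0.6846 -0.165   0.2023]
1637 ((682.8968505859375, -161.47640991210938), 27.276994705200195) [ 0.6831 -0.1601  0.0445]
shift [ 0.7565 -0.8858 -0.5157] turn [ 0.0082  0.0016 -0.3075]
shift [ 0.8181 -0.5922 -0.5131] turn [ 0.0054  0.008  -1.8075]
shift [ 0.8181 -0.5922 -0.5131] turn [ 0.0074 -0.005   1.1925]
```

The jar stands on the coaster at (0.683, -0.161) with its top at z 0.0445, which is right. Next is the rack.

carry_out(
  plan=[
    [0.76,-0.88,-0.4,0,0,-0.31,-1],
    [0.76,-0.88,-0.4,0,0,-0.31,-1],
    [0.76,-0.88,-0.4,0,0,-0.31,-1],
    [0.76,-0.88,-0.4,0,0,-0.31,-1],
    [0.76,-0.88,-0.4,0,0,-0.31,-1],
    [0.76,-0.88,-0.4,0,0,-0.31,-1],
    [0.76,-0.88,-0.4,0,0,-0.31,-1],
  ],
)

```text
time: 8.9
ee_pos: [0.5388, 0.0216, 0.2729]
tool_rot: [0.0, 0.664, 0.748, -0.0]
ft_force: [-0.1, 0.3, 0.4]
finger_gap: 1.001
gripper_force: 0.0
```

```bash
cat > rack.py <<'E'
from h import *
T,s=tool(); print(T[:3,3]); d=shot('wrist','w2.png'); C=cloud(d); z=C[:,:,2]
P=C[(z>.095)&(z<.115)&(abs(C[:,:,0]-.54)<.08)&(abs(C[:,:,1]-.02)<.08)]
print('handle',len(P),cv2.minAreaRect((P[:,:2]*1000).astype(np.float32)),np.median(P,0))
P=C[(z>.02)&(z<.115)&(abs(C[:,:,0]-.54)<.15)&(abs(C[:,:,1]-.02)<.08)]
print('rack',len(P),cv2.minAreaRect((P[:,:2]*1000).astype(np.float32)))
E
python3 rack.py
```

```text
[0.5388 0.0216 0.2729]
handle 513 ((542.4273071289062, 21.129878997802734), (10.84321117401123, 65.63036346435547), 6.6994733810424805) [0.5419 0.0242 0.1076]
rack 4073 ((541.6234130859375, 20.756153106689453), (188.47288513183594, 74.31708526611328), 6.800297260284424)
```

View pics/w2.png

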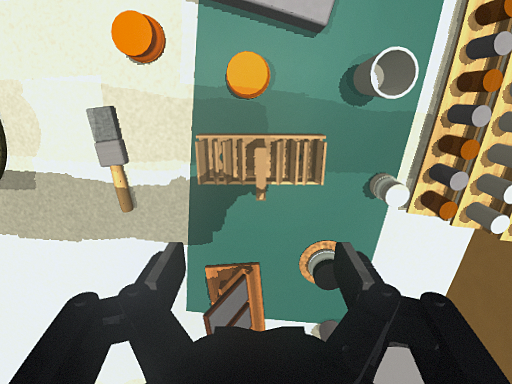

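The rack is unmoved, with its handle at pixel (262,165). Handle and outline both give (0.541, 0.0207) at 6.75°.

```bash
python3 - <<'E'
from h import *
go([.541,.0207,.083],down(6.75))
E
```

```text
shift [-0.0017  0.0099  0.947 ] turn [-0.0008  0.0004  0.0005]
```

carry_out(
  plan=[
    [0,0.01,0.25,0,0,0,-0.6],
    [0,0.01,0.5,0,0,0,-0.6],
    [0,0.01,0.75,0,0,0,-0.4],
    [0,0.01,0.88,0,0,0,-0.4],
    [0,0.01,0.94,0,0,0,-0.4],
    [0,0.01,0.945,0,0,0,-0.4],
    [0,0.01,0.945,0,0,0,0.3],
    [0,0.01,0.945,0,0,0,1],
    [0,0.01,0.945,0,0,0,1],
    [0,0.01,0.945,0,0,0,1],
    [0,0.01,0.945,0,0,0,1],
    [0,0.01,0.945,0,0,0,1],
    [0,0.01,0.945,0,0,0,1],
  ],
  squeeze=60,
)

```text
time: 10.25
ee_pos: [0.5423, 0.0212, 0.086]
tool_rot: [0.001, 0.664, 0.748, 0.001]
ft_force: [-2.1, -0.3, 6.1]
finger_gap: 0.127
gripper_force: 59.8
```

carry_out(
  plan=[
    [0,0,-0.05,0,0,0,1],
    [0,0,-0.2,0,0,0,1],
    [0,0,-0.4,0,0,0,1],
    [0,0,-0.6,0,0,0,1],
    [0,0,-0.6,0,0,0,1],
    [0,0,-0.6,0,0,0,1],
  ],
)

```text
time: 10.85
ee_pos: [0.5417, 0.0213, 0.2052]
tool_rot: [0.001, 0.664, 0.748, 0.001]
ft_force: [1.2, -0.6, -5.5]
finger_gap: 0.123
gripper_force: 59.0
```

```bash
python3 - <<'E'
from h import *
T,s=tool(); print(T[:3,3],s['finger_gap'])
d=shot('wrist'); C=cloud(d); z=C[:,:,2]
m=(abs(C[:,:,0]-.541)<.13)&(abs(C[:,:,1]-.02)<.08)&(z>.11)&(z<.19)
P=C[m]; print('rack held',len(P),cv2.minAreaRect((P[:,:2]*1000).astype(np.float32)))
P=C[m&(z<.18)&(z>.15)]
# height plane of fins tops / tilt
A=np.c_[P[:,:2]-P[:,:2].mean(0),np.ones(len(P))]; print('tilt fit',np.linalg.lstsq(A,P[:,2],rcond=None)[0])
# pegs/dryer in top view
b=shot('top','t3.png'); C=cloud(b); z=C[:,:,2]
u=np.arange(512)[None,:]; v=np.arange(384)[:,None]
m=(abs(z-.044)<.006)&(u>90)&(u<195)&(v>150)&(v<255); P=C[m]
print('dryer',cv2.minAreaRect((P[:,:2]*1000).astype(np.float32)))
cv2.imwrite('pics/c3.png',cv2.resize(b['image'][155:250,95:215],(760,600),interpolation=2)[:,:,::-1])
go([.517,.286,.20],down(-8.7))
E
```

```text
[0.5417 0.0213 0.2052] 0.12251555147478184
rack held 20301 ((542.6911010742188, 20.851512908935547), (190.4405975341797, 74.93812561035156), 6.741879463195801)
tilt fit [ 0.0014 -0.0002  0.1638]
dryer ((521.160888671875, 312.1573486328125), (190.22793579101562, 189.57357788085938), 81.11206817626953)
shift [1.3284 0.0419 0.0143] turn [-0.0027  0.0001  0.2575]
```

View pics/c3.png

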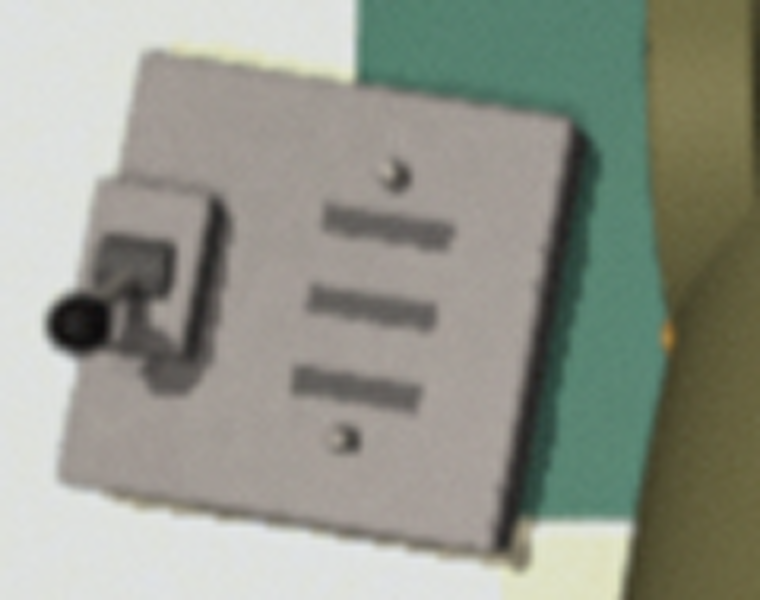

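The dryer top is clear. The pegs show at crop (391,173) and (342,437) with the three vents between them. The rack hangs level in the grip. I'll stop short of the dryer to measure the pegs from the wrist camera.

```bash
python3 - <<'E'
from h import *
go([.503,.197,.24],down(-8.7))
E
```

```text
shift [ 0.8948 -0.0805 -0.1855] turn [-0.0027  0.0001  0.2575]
```

carry_out(
  plan=[
    [0.9,-0.08,-0.18,0,0,0.26,1],
    [0.9,-0.08,-0.18,0,0,0.26,1],
    [0.9,-0.08,-0.18,0,0,0.26,1],
    [0.9,-0.08,-0.18,0,0,0.26,1],
    [0.9,-0.08,-0.18,0,0,0.26,1],
    [0.9,-0.08,-0.18,0,0,0.26,1],
    [0.9,-0.08,-0.18,0,0,0.26,1],
    [0.9,-0.08,-0.18,0,0,0.26,1],
  ],
)

```text
time: 11.75
ee_pos: [0.5039, 0.1967, 0.2393]
tool_rot: [-0.0, 0.76, 0.65, -0.001]
ft_force: [-0.2, 0.6, -4.6]
finger_gap: 0.123
gripper_force: 58.8
```

```bash
python3 - <<'E'
from h import *
T,s=tool(); print(T[:3,3],s['finger_gap'])
b=shot('top')
print('top pegs',onplane(b,[(156.3,182.0),(148.6,223.8)],.060))
d=shot('wrist','w3.png'); C=cloud(d); z=C[:,:,2]
for p in ([.573,.277],[.461,.293]):
    m=(np.hypot(C[:,:,0]-p[0],C[:,:,1]-p[1])<.016)&(z>.0525)&(z<.064)
    P=C[m]; print(len(P),np.median(P,0),P.min(0),P.max(0)); print(project(d,[[*p,.058]]))
P=C[abs(z-.0445)<.004]; P=P[(abs(P[:,0]-.52)<.13)&(abs(P[:,1]-.31)<.13)]; print('dryer',cv2.minAreaRect((P[:,:2]*1000).astype(np.float32)))
E
```

```text
[0.5039 0.1967 0.2393] 0.1231001440387147
top pegs [[0.5736 0.2772 0.06  ]
 [0.4622 0.2938 0.06  ]]
78 [0.5747 0.2792 0.057 ] [0.5699 0.2738 0.0526] [0.5812 0.2846 0.0603]
[[306.6545  94.7679]]
78 [0.4644 0.2963 0.0573] [0.458  0.2908 0.0528] [0.4689 0.3017 0.0609]
[[209.3932  96.3222]]
dryer ((521.956787109375, 302.898681640625), (171.1306610107422, 190.6780242919922), 80.91170501708984)
```

View pics/w3.png

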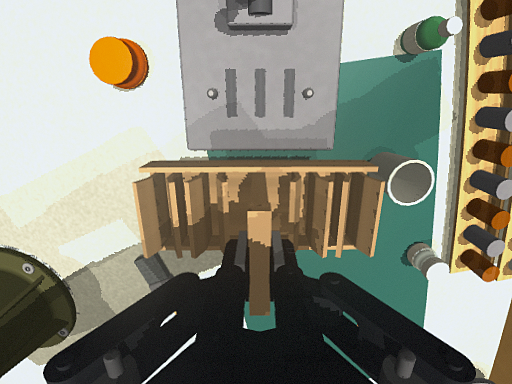

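The wrist view shows the pegs at (212,93) and (308,93), ahead of the held rack. The estimates agree to about 2 mm, so I take the seat as (0.518, 0.2875) at -8.7°.

```bash
python3 - <<'E'
from h import *
go([.5182,.2875,.24],down(-8.7));go([.5182,.2875,.155],down(-8.7))
E
```

```text
shift [ 0.4582 -0.0016 -0.0013] turn [-0.0007  0.0005 -0.0042]
shift [ 0.4585 -0.0013  0.4237] turn [-0.0007  0.0005 -0.0042]
```

carry_out(
  plan=[
    [0.46,0,0,0,0,0,1],
    [0.46,0,0,0,0,0,1],
    [0.46,0,0,0,0,0,1],
    [0.46,0,0.15,0,0,0,1],
    [0.46,0,0.3,0,0,0,1],
    [0.46,0,0.42,0,0,0,1],
    [0.46,0,0.42,0,0,0,1],
    [0.46,0,0.42,0,0,0,1],
    [0.46,0,0.42,0,0,0,1],
  ],
)

```text
time: 12.75
ee_pos: [0.5196, 0.2891, 0.1581]
tool_rot: [0.0, 0.76, 0.65, 0.001]
ft_force: [-0.3, 0.5, -5.0]
finger_gap: 0.118
gripper_force: 59.1
```

```bash
python3 - <<'E'
from h import *
go([.5182,.2875,.155],down(-8.7))
E
```

```text
shift [-0.0092 -0.0059  0.0155] turn [ 0.002  -0.0015 -0.0031]
```

carry_out(
  plan=[
    [-0.005,-0.005,0.02,0,0,0,1],
    [-0.005,-0.005,0.04,0,0,0,1],
    [-0.005,-0.005,0.05,0,0,0,1],
    [-0.005,-0.005,0.06,0,0,0,1],
    [-0.005,-0.005,0.07,0,0,0,1],
    [-0.005,-0.005,0.08,0,0,0,1],
    [-0.005,-0.005,0.08,0,0,0,1],
  ],
)

```text
time: 13.45
ee_pos: [0.5177, 0.2886, 0.1404]
tool_rot: [-0.0, 0.76, 0.65, 0.001]
ft_force: [1.4, 1.8, -3.9]
finger_gap: 0.125
gripper_force: 59.1
```

carry_out(
  plan=[
    [0,0,0.01,0,0,0,1],
    [0,0,0.02,0,0,0,1],
    [0,0,0.03,0,0,0,1],
    [0,0,0.04,0,0,0,1],
    [0,0,0.045,0,0,0,1],
    [0,0,0.05,0,0,0,1],
    [0,0,0.05,0,0,0,1],
  ],
)

```text
time: 14.15
ee_pos: [0.5183, 0.2883, 0.1317]
tool_rot: [0.001, 0.76, 0.65, 0.001]
ft_force: [1.8, 0.9, 5.0]
finger_gap: 0.121
gripper_force: 60.4
```

carry_out(
  plan=[
    [0,0,0,0,0,0,0.4],
    [0,0,0,0,0,0,0.2],
    [0,0,0,0,0,0,0.2],
    [0,0,0,0,0,0,0.2],
    [0,0,-0.1,0,0,0,0.2],
    [0,0,-0.2,0,0,0,0],
    [0,0,-0.5,0,0,0,-0.5],
    [0,0,-0.8,0,0,0,-0.5],
    [0,0,-0.9,0,0,0,-0.5],
    [0,0,-0.9,0,0,0,-0.5],
  ],
)

```text
time: 15.15
ee_pos: [0.5195, 0.2894, 0.3169]
tool_rot: [0.001, 0.76, 0.65, 0.005]
ft_force: [1.2, 0.4, -0.6]
finger_gap: 0.752
gripper_force: 0.0
```

```bash
cat > rk.py <<'E'
from h import *
def rack(d):
    C=cloud(d); z=C[:,:,2]; near=(abs(C[:,:,0]-.518)<.12)&(abs(C[:,:,1]-.287)<.055)
    P=C[near&(z>.143)&(z<.165)]; print('handle',len(P),cv2.minAreaRect((P[:,:2]*1000).astype(np.float32)),np.percentile(P[:,2],[5,50,95]))
    P=C[near&(z>.06)&(z<.165)]; print('rack',len(P),cv2.minAreaRect((P[:,:2]*1000).astype(np.float32)))
    P=C[near&(z>.085)&(z<.1)]; print('fins z',np.percentile(P[:,2],[50,90,98]))
    A=np.c_[P[:,:2]-P[:,:2].mean(0),np.ones(len(P))]; print('tilt',np.linalg.lstsq(A,P[:,2],rcond=None)[0])
if __name__=='__main__':
    T,s=tool(); print(T[:3,3]); rack(shot('wrist','w4.png'))
E
python3 rk.py
```

```text
[0.5195 0.2894 0.3169]
handle 545 ((518.72119140625, 286.45806884765625), (66.611083984375, 11.201912879943848), 81.19709777832031) [0.1511 0.1526 0.1538]
rack 4271 ((517.997802734375, 286.9520263671875), (74.25128936767578, 188.27476501464844), 81.2249755859375)
fins z [0.0933 0.0952 0.096 ]
tilt [0.0011 0.0011 0.092 ]
```

View pics/w4.png

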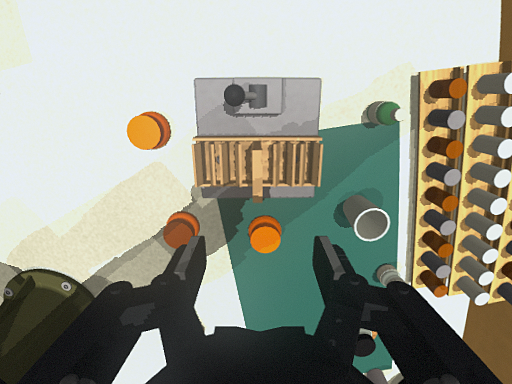

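The rack is seated at (0.518, 0.287), -8.8°. Its handle top reads 0.1526 (expected 0.153) and it is level. Next I look at the plaques face-on.

carry_out(
  plan=[
    [-1,0,0,0,0,0.4,-0.5],
    [-1,0,0,0,0,0.4,-0.5],
    [-1,0,0,0,0,0.4,-0.5],
    [-1,0,0,0,0,0.4,-0.5],
    [-1,0,0,0,0,0.4,-0.5],
    [-1,0,0,0,0,0.4,-0.5],
  ],
)

```text
time: 15.8
ee_pos: [0.4858, 0.0894, 0.3093]
tool_rot: [-0.0, 0.879, 0.477, -0.001]
ft_force: [0.0, 0.3, -0.3]
finger_gap: 0.751
gripper_force: 0.0
```

```bash
python3 - <<'E'
from h import *
T,s=tool(); print(T[:3,3]);go([.53,-.1,.31],down(-55))
E
```

```text
[0.4858 0.0894 0.3093]
shift [-0.6738  0.7013 -0.0041] turn [-0.0012  0.0011  0.3667]
```

carry_out(
  plan=[
    [-0.67,0.7,0,0,0,0.37,-0.5],
    [-0.67,0.7,0,0,0,0.37,-0.5],
    [-0.67,0.7,0,0,0,0.37,-0.5],
    [-0.67,0.7,0,0,0,0.37,-0.5],
    [-0.67,0.7,0,0,0,0.37,-0.5],
    [-0.67,0.7,0,0,0,0.37,-0.5],
  ],
)

```text
time: 16.4
ee_pos: [0.5316, -0.0974, 0.309]
tool_rot: [-0.001, 0.954, 0.3, -0.001]
ft_force: [0.6, 0.6, -0.6]
finger_gap: 0.75
gripper_force: 0.0
```

```bash
python3 - <<'E'
from h import *
T,s=tool(); print(T[:3,3]);go([.55,-.29,.31],down(-79))
E
```

```text
[ 0.5316 -0.0974  0.309 ]
shift [-0.4762  0.8421 -0.0062] turn [-0.0018  0.0013  0.3991]
```

carry_out(
  plan=[
    [-0.48,0.84,0,0,0,0.4,-0.5],
    [-0.48,0.84,0,0,0,0.4,-0.5],
    [-0.48,0.84,0,0,0,0.4,-0.5],
    [-0.48,0.84,0,0,0,0.4,-0.5],
    [-0.48,0.84,0,0,0,0.4,-0.5],
    [-0.48,0.84,0,0,0,0.4,-0.5],
  ],
)

```text
time: 17.0
ee_pos: [0.5494, -0.2892, 0.3094]
tool_rot: [-0.001, 0.995, 0.096, -0.0]
ft_force: [-0.5, 0.0, 0.4]
finger_gap: 0.752
gripper_force: 0.0
```

```bash
python3 - <<'E'
from h import *
T,s=tool(); print(T[:3,3]); d=shot('wrist','w5.png'); C=cloud(d)
np.savez('w5.npz',C=C,im=d['image'])
E
```

```text
[ 0.5494 -0.2892  0.3094]
```

View pics/w5.png

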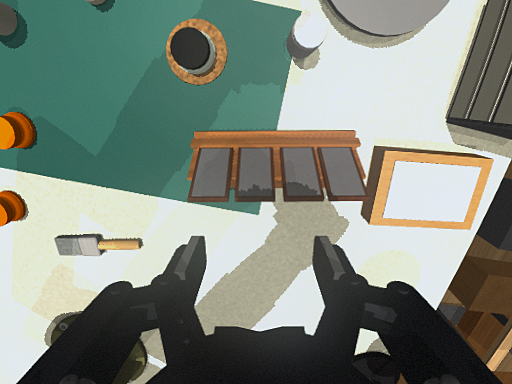

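The four plaques show at about (212,174), (256,174), (302,174) and (342,172), upper ends towards the robot. The jar is centred on the coaster at (190,50).

```bash
python3 - <<'E'
from h import *
d=np.load('w5.npz'); C=d['C']; hsv=cv2.cvtColor(d['im'],cv2.COLOR_RGB2HSV)
m=((hsv[:,:,1]<60)&(hsv[:,:,2]<140)&(C[:,:,2]>.012)&(C[:,:,2]<.125)).astype(np.uint8); m[:140]=0;m[206:]=0;m[:,:185]=0;m[:,372:]=0
n,l,st,ce=cv2.connectedComponentsWithStats(m,connectivity=4)
for i in range(1,n):
    if st[i,4]<250: continue
    P=C[l==i]; c=P.mean(0)
    for _ in range(3):
        c=P.mean(0); N=np.linalg.svd(P-c,full_matrices=False)[2][2]; N*=np.sign(N[2]); P=P[abs((P-c)@N)<.004]
    xs=np.array([N[0],N[1],0]);xs/=np.linalg.norm(xs); ys=np.array([-xs[1],xs[0],0]); u=np.cross(N,ys); u*=np.sign(u[2])
    q=np.c_[(P-c)@ys,(P-c)@u]; r=cv2.minAreaRect((q*1000).astype(np.float32))
    lo,hi=np.percentile(q,1,axis=0),np.percentile(q,99,axis=0)
    ctr=c+ys*(lo[0]+hi[0])/2; top=ctr+u*hi[1]
    print(st[i],'tiltdeg',np.degrees(np.arccos(u[2])).round(1),'yaw',np.degrees(np.arctan2(xs[1],xs[0])).round(1),'size',(hi-lo)*1000,r[1:],'top',top,'zmin,max',P[:,2].min(),P[:,2].max())
m=(C[:,:,2]>.015)&(C[:,:,0]>.46)&(C[:,:,0]<.60)&(C[:,:,1]<-.17)&(C[:,:,1]>-.47); print(np.nanpercentile(C[:,:,2][m],[99,99.9]))
E
```

```text
[ 321  147   44   49 1491] tiltdeg 29.4 yaw 10.9 size [45.8175 99.8747] ((47.42621994018555, 103.50262451171875), 0.07249978184700012) top [ 0.5344 -0.4158  0.1133] zmin,max 0.023697721614164724 0.11424247848232716
[ 191  148   39   49 1506] tiltdeg 30.1 yaw 11.5 size [45.521  99.8047] ((46.768943786621094, 103.4572982788086), 0.12182552367448807) top [ 0.4961 -0.2267  0.1132] zmin,max 0.023734797901973137 0.11442935388120473
[ 238  148   34   51 1566] tiltdeg 30.1 yaw 11.5 size [ 45.6093 101.665 ] ((104.42696380615234, 46.73086166381836), 89.8028335571289) top [ 0.5074 -0.2899  0.1156] zmin,max 0.02589858751596369 0.11701760665168726
[ 283  148   38   48 1506] tiltdeg 30.2 yaw 11.2 size [45.8674 98.2366] ((47.08269500732422, 101.57527923583984), 0.17849820852279663) top [ 0.5221 -0.3553  0.113 ] zmin,max 0.025317910478851846 0.1147922048937054
[0.4076 0.4087]
```

```bash
cat >> h.py <<'E'
YS=11.4
xs=np.array([np.cos(np.radians(YS)),np.sin(np.radians(YS)),0]); U=-.5*xs+np.array([0,0,.866]); N=.866*xs+np.array([0,0,.5])
RG=np.c_[np.cross(N,-U),N,-U]
TOPS=dict(A=[.4958,-.2258,.1135],B=[.508,-.2898,.1135],C=[.5218,-.3548,.1135],D=[.5345,-.4175,.1135])
def grasp(k,back=0): return np.array(TOPS[k])+U*(-.029+back)-.004*N
E
python3 - <<'E'
from h import *
for k in 'ABCD': print(k,grasp(k))
go(grasp('A',.1),RG)
go(grasp('A',.1)+[0,0,.06],down(-34))
E
```

```text
A [ 0.5066 -0.2236  0.0864]
B [ 0.5188 -0.2876  0.0864]
C [ 0.5326 -0.3526  0.0864]
D [ 0.5453 -0.4153  0.0864]
shift [-0.3971 -0.3571  0.6846] turn [-0.3927  0.3926 -1.4681]
shift [-0.3973 -0.3576  0.3846] turn [-0.0016 -0.     -0.7487]
```

carry_out(
  plan=[
    [-0.4,-0.36,0.3,0,0,-0.75,-0.3],
    [-0.4,-0.36,0.3,0,0,-0.75,-0.3],
    [-0.4,-0.36,0.3,0,0,-0.75,-0.3],
    [-0.4,-0.36,0.3,0,0,-0.75,-0.3],
    [-0.4,-0.36,0.3,0,0,-0.75,-0.3],
    [-0.4,-0.36,0.3,0,0,-0.75,-0.3],
    [-0.4,-0.36,0.3,0,0,-0.75,-0.3],
  ],
)

```text
time: 17.75
ee_pos: [0.4569, -0.2329, 0.2507]
tool_rot: [0.0, 0.882, 0.471, 0.0]
ft_force: [0.3, -0.4, 0.7]
finger_gap: 0.648
gripper_force: 0.0
```

```bash
python3 - <<'E'
from h import *
T,s=tool(); print(T[:3,3]); go(grasp('A',.09),RG)
E
```

```text
[ 0.4569 -0.2329  0.2507]
shift [0.0169 0.0218 0.4318] turn [-0.473   0.1971 -0.7367]
```

carry_out(
  plan=[
    [0.017,0.02,0.1,-0.473,0.197,-0.737,-0.3],
    [0.017,0.02,0.1,-0.473,0.197,-0.737,-0.3],
    [0.017,0.02,0.1,-0.473,0.197,-0.737,-0.3],
    [0.017,0.02,0.1,-0.473,0.197,-0.737,-0.3],
    [0.017,0.02,0.1,-0.473,0.197,-0.737,-0.3],
    [0.017,0.02,0.1,-0.473,0.197,-0.737,-0.3],
    [0.017,0.02,0.1,-0.473,0.197,-0.737,-0.3],
    [0.017,0.02,0.43,-0.473,0.197,-0.737,-0.3],
    [0.017,0.02,0.43,-0.473,0.197,-0.737,-0.3],
    [0.017,0.02,0.43,-0.473,0.197,-0.737,-0.3],
  ],
)

```text
time: 18.75
ee_pos: [0.4601, -0.2317, 0.1613]
tool_rot: [0.161, 0.613, 0.747, 0.2]
ft_force: [-0.3, 0.2, -0.4]
finger_gap: 0.647
gripper_force: 0.0
```

```bash
python3 - <<'E'
from h import *
T,s=tool(); print(T[:3,3],s['qpos']); go(grasp('A'),RG)
# refine plaque in tool coordinates with the wrist camera
d=shot('wrist','w6.png'); C=cloud(d); L=(C-T[:3,3])@T[:3,:3]
m=(abs(L[:,:,0])<.05)&(abs(L[:,:,1])<.03)&(L[:,:,2]>.03)&(L[:,:,2]<.2); P=L[m]
P=P[~np.isnan(P[:,0])]
print(len(P),np.percentile(P,[1,50,99],axis=0))
E
```

```text
[ 0.4601 -0.2317  0.1613] [-0.725  -0.0513 -0.7621  0.5306  0.4094  0.7193]
shift [-0.0079  0.0189  0.4423] turn [-0.0039 -0.0029 -0.0042]
4336 [[-0.0487 -0.0295  0.0542]
 [ 0.0072 -0.0007  0.1561]
 [ 0.0489  0.0253  0.1996]]
```

View pics/w6.png

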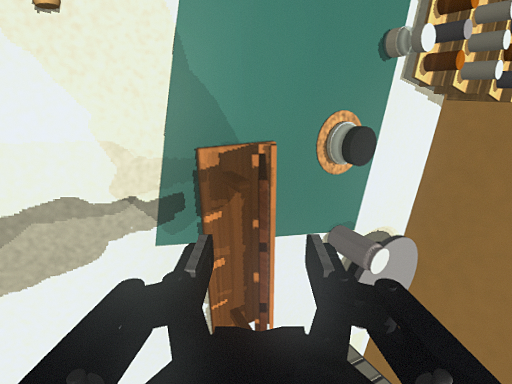

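The view down the row shows the plaques edge-on at column ~263, centred between the open fingers. Checking A's top edge in tool coordinates before closing.

```bash
cat > edge.py <<'E'
from h import *
T,s=tool(); d=shot('wrist'); C=cloud(d); L=(C-T[:3,3])@T[:3,:3]
P=L[(abs(L[:,:,0])<.05)&(abs(L[:,:,1])<.03)&(L[:,:,2]>.04)&(L[:,:,2]<.11)]
for a in np.arange(.04,.11,.007):
    Q=P[(P[:,2]>=a)&(P[:,2]<a+.007)]
    if len(Q)>5: print(a.round(3),len(Q),'x',np.percentile(Q[:,0],[2,50,98]),'y',np.percentile(Q[:,1],[5,50,95]))
E
python3 edge.py
```

```text
0.054 754 x [-0.0481 -0.004   0.0266] y [-0.0022  0.0012  0.0046]
0.061 95 x [-0.038  -0.0079  0.0271] y [-0.0023  0.0037  0.0055]
0.068 46 x [-0.0384 -0.037   0.0273] y [-0.0023  0.0013  0.0049]
0.075 19 x [0.0266 0.0271 0.0275] y [-0.0022  0.0013  0.0047]
0.082 16 x [0.0267 0.0272 0.0274] y [-0.0016  0.0013  0.0042]
0.089 18 x [0.0263 0.027  0.0272] y [-0.0023  0.0009  0.0049]
0.096 24 x [-0.0294  0.027   0.0287] y [-0.0074 -0.001   0.0042]
0.103 445 x [-0.0476 -0.0001  0.0373] y [-0.0083 -0.0058 -0.0034]
```

A's edge is 1 mm off in x and y, and its top is 56 mm ahead, all as predicted. Gripping it.

carry_out(
  plan=[
    [-0.005,0.006,0.2,0,0,0,-0.3],
    [-0.005,0.006,0.35,0,0,0,-0.3],
    [-0.005,0.006,0.45,0,0,0,-0.3],
    [-0.005,0.006,0.45,0,0,0,-0.3],
    [-0.005,0.006,0.45,0,0,0,0.3],
    [-0.005,0.006,0.45,0,0,0,0.7],
    [-0.005,0.006,0.45,0,0,0,1],
    [-0.005,0.006,0.45,0,0,0,1],
    [-0.005,0.006,0.45,0,0,0,1],
    [-0.005,0.006,0.45,0,0,0,1],
    [-0.005,0.006,0.45,0,0,0,1],
  ],
  squeeze=40,
)

```text
time: 19.95
ee_pos: [0.5067, -0.2277, 0.0879]
tool_rot: [0.165, 0.613, 0.746, 0.199]
ft_force: [-7.2, -0.7, 8.4]
finger_gap: 0.085
gripper_force: 39.2
```

carry_out(
  plan=[
    [0,0,-0.1,0,0,0,1],
    [0,0,-0.3,0,0,0,1],
    [0,0,-0.5,0,0,0,1],
    [0,0,-0.8,0,0,0,1],
    [0,0,-1,0,0,0,1],
    [0,0,-1,0,0,0,1],
    [0,0,-1,0,0,0,1],
  ],
)

```text
time: 20.65
ee_pos: [0.4093, -0.2473, 0.262]
tool_rot: [0.166, 0.613, 0.746, 0.199]
ft_force: [0.3, -0.2, -1.8]
finger_gap: 0.087
gripper_force: 39.4
```

```bash
cat >> h.py <<'E'
SEAT=np.array([.5182,.2868,.045]); RX=np.array([np.cos(np.radians(-8.8)),np.sin(np.radians(-8.8)),0]); RY=np.array([-RX[1],RX[0],0])
def slot(i,z,dx=0,dy=0):  # TCP above slot i at height z
    p=SEAT+RX*([-.076,-.038,.038,.076][i]+dx)+RY*dy; p[2]=z; return p
E
cat > held.py <<'E'
from h import *
T,s=tool(); d=shot('wrist'); C=cloud(d); L=(C-T[:3,3])@T[:3,:3]
P=L[(abs(L[:,:,0])<.045)&(abs(L[:,:,1])<.03)&(L[:,:,2]>.0)&(L[:,:,2]<.1)]
print(T[:3,3],s['finger_gap'],s['ft_force'])
for a in np.arange(.0,.1,.01):
    Q=P[(P[:,2]>=a)&(P[:,2]<a+.01)]
    if len(Q)>5: print(a.round(3),len(Q),'x',np.percentile(Q[:,0],[2,50,98]),'y',np.percentile(Q[:,1],[5,50,95]))
E
python3 held.py; python3 -c "
from h import *
go([.50,-.18,.33],down(5)); go(slot(0,.25),down(-8.8))"
```

```text
[ 0.4093 -0.2473  0.262 ] 0.08679677248484602 [ 0.3366 -0.1658 -1.7748]
0.0 80 x [0.0303 0.0311 0.0315] y [-0.0031  0.0007  0.004 ]
0.01 67 x [0.0297 0.0311 0.0315] y [-0.0032  0.0004  0.0041]
0.02 55 x [0.03   0.0311 0.0315] y [-0.0029  0.0004  0.0043]
0.03 43 x [0.0306 0.0312 0.0317] y [-0.003   0.0011  0.0038]
0.04 41 x [0.0296 0.0313 0.0315] y [-0.0032  0.0004  0.0041]
0.05 38 x [0.03   0.0313 0.0317] y [-0.0034  0.      0.0042]
0.06 30 x [0.0302 0.0314 0.0316] y [-0.0028  0.0004  0.0041]
0.07 14 x [0.0311 0.0314 0.0316] y [-0.0029  0.0008  0.0038]
shift [ 0.2367  0.6166 -0.0471] turn [ 0.4992 -0.0258  0.1008]
shift [2.6391 0.5778 0.3891] turn [ 0.4947 -0.086   0.3255]
```

A is held straight: its centre is 3 mm along tool +x and its bottom 76 mm past the tips. I'm turning it upright and carrying it to the rack.

```bash
python3 -c "
from h import *
go([.46,-.07,.29],down(-2))"
```

```text
shift [0.8153 0.4394 0.0808] turn [ 0.4976 -0.0563  0.2148]
```

carry_out(
  plan=[
    [0.8,0.44,0.08,0.498,-0.056,0.215,1],
    [0.8,0.44,0.08,0.498,-0.056,0.215,1],
    [0.8,0.44,0.08,0.498,-0.056,0.215,1],
    [0.8,0.44,0.08,0.498,-0.056,0.215,1],
    [0.8,0.44,0.08,0.498,-0.056,0.215,1],
    [0.8,0.44,0.08,0.498,-0.056,0.215,1],
    [0.8,0.44,0.08,0.498,-0.056,0.215,1],
  ],
)

```text
time: 21.4
ee_pos: [0.4603, -0.0721, 0.2882]
tool_rot: [-0.002, 0.718, 0.696, -0.001]
ft_force: [-1.2, 0.2, -0.8]
finger_gap: 0.089
gripper_force: 39.8
```

```bash
python3 -c "
from h import *
T,s=tool();print(T[:3,3]);go(slot(0,.28,0,-.003),down(-8.8))"
```

```text
[ 0.4603 -0.0721  0.2882]
shift [ 1.8341 -0.1469  0.0441] turn [-0.0038 -0.0012  0.1161]
```

carry_out(
  plan=[
    [0.95,-0.05,0.02,0,0,0.11,1],
    [0.95,-0.05,0.02,0,0,0.11,1],
    [0.95,-0.05,0.02,0,0,0.11,1],
    [0.95,-0.05,0.02,0,0,0.11,1],
    [0.95,-0.05,0.02,0,0,0.11,1],
    [0.95,-0.05,0.02,0,0,0.11,1],
  ],
)

```text
time: 22.0
ee_pos: [0.4564, 0.1163, 0.2859]
tool_rot: [-0.001, 0.758, 0.652, -0.0]
ft_force: [0.7, -0.7, 0.3]
finger_gap: 0.085
gripper_force: 39.8
```

```bash
python3 -c "
from h import *
T,s=tool();print(T[:3,3]);go(slot(0,.28,0,-.003),down(-8.8))
C=cloud(shot('wrist')); C[:,:,2]
from rk import rack; rack(shot('wrist'))"
```

```text
[0.4564 0.1163 0.2859]
shift [ 0.8755 -0.202   0.0303] turn [-0.0012 -0.0005  0.0036]
handle 489 ((515.7693481445312, 267.88812255859375), (29.88046646118164, 12.546085357666016), 82.33545684814453) [0.1469 0.1527 0.154 ]
rack 5644 ((517.1690673828125, 278.69287109375), (63.29860305786133, 190.608154296875), 82.2343978881836)
fins z [0.0934 0.0954 0.0964]
tilt [-0.0019 -0.0104  0.0921]
```

carry_out(
  plan=[
    [0.875,-0.2,0.03,0,0,0,1],
    [0.875,-0.2,0.03,0,0,0,1],
    [0.875,-0.2,0.03,0,0,0,1],
    [0.875,-0.2,0.03,0,0,0,1],
    [0.875,-0.2,0.03,0,0,0,1],
    [0.875,-0.2,0.2,0,0,0,1],
    [0.875,-0.2,0.4,0,0,0,1],
    [0.875,-0.2,0.5,0,0,0,1],
    [0.875,-0.2,0.5,0,0,0,1],
    [0.875,-0.2,0.5,0,0,0,1],
  ],
)

```text
time: 23.1
ee_pos: [0.4443, 0.295, 0.1873]
tool_rot: [-0.001, 0.759, 0.651, -0.0]
ft_force: [0.3, -0.5, 0.2]
finger_gap: 0.089
gripper_force: 39.7
```

```bash
python3 -c "
from h import *
T,s=tool();print(T[:3,3]);go(slot(0,.129,0,-.003),down(-8.8))
d=shot('wrist');C=cloud(d);L=(C-T[:3,3])@T[:3,:3]; z=C[:,:,2]
P=L[(z>.088)&(z<.099)&(abs(L[:,:,0])<.06)&(abs(L[:,:,1])<.13)]
h=np.histogram(P[:,1],np.arange(-.06,.13,.004)); print(h[0]); 
P=L[(z>.143)&(z<.156)&(abs(L[:,:,0])<.06)&(L[:,:,1]>.03)&(L[:,:,1]<.12)]; print('handle y',np.percentile(P[:,1],[2,50,98]),len(P))"; python3 held.py
```

```text
[0.4443 0.295  0.1873]
shift [ 0.0009 -0.0082  0.2914] turn [-0.001  -0.0007  0.0016]
[  0   0   0   0   0   0   0   0   0   0  40 264 167   0   0   0  19 265
 170   0 169 222  24   0   0   1 287 241   1   0   0   0  70  27  32   0
   0   0   0  44  10   0   0   0   0 327 251]
handle y [0.0684 0.0728 0.0801] 1692
[0.4448 0.2957 0.1882] 0.08932859663951152 [-0.0403  0.8339 -0.8092]
0.0 76 x [0.0303 0.0313 0.0318] y [-0.0032  0.0003  0.0039]
0.01 67 x [0.0301 0.0314 0.0318] y [-0.0028  0.0004  0.0041]
0.02 53 x [0.0302 0.0315 0.0318] y [-0.0029  0.001   0.0043]
0.03 45 x [0.0308 0.0315 0.0318] y [-0.0031  0.0004  0.0039]
0.04 43 x [0.0308 0.0315 0.032 ] y [-0.0032  0.0004  0.004 ]
0.05 35 x [0.0304 0.0316 0.0321] y [-0.003   0.0004  0.0042]
0.06 30 x [0.0305 0.0316 0.032 ] y [-0.0028  0.0008  0.004 ]
0.07 14 x [0.0312 0.0316 0.0319] y [-0.003  -0.0005  0.0037]
0.09 1296 x [-0.0279  0.0041  0.0324] y [-0.016   0.0105  0.0264]
```

The fins sit at -16 and +10 mm in tool y, so a correction of -2 mm centres it. Lowering.

carry_out(
  plan=[
    [0,-0.01,0.06,0,0,0,1],
    [0,-0.01,0.1,0,0,0,1],
    [0,-0.01,0.14,0,0,0,1],
    [0,-0.01,0.17,0,0,0,1],
    [0,-0.01,0.2,0,0,0,1],
    [0,-0.01,0.23,0,0,0,1],
    [0,-0.01,0.25,0,0,0,1],
    [0,-0.01,0.265,0,0,0,1],
    [0,-0.01,0.28,0,0,0,1],
    [0,-0.01,0.285,0,0,0,1],
    [0,-0.01,0.285,0,0,0,1],
  ],
)

```text
time: 24.3
ee_pos: [0.4419, 0.2973, 0.1308]
tool_rot: [-0.001, 0.758, 0.652, 0.001]
ft_force: [-0.4, -1.4, 6.4]
finger_gap: 0.086
gripper_force: 41.0
```

carry_out(
  plan=[
    [0,0,-0.005,0,0,0,0.6],
    [0,0,-0.005,0,0,0,0.5],
    [0,0,-0.005,0,0,0,0.5],
    [0,0,-0.005,0,0,0,0.5],
    [0,0,-0.1,0,0,0,0.5],
    [0,0,-0.25,0,0,0,0.5],
    [0,0,-0.5,0,0,0,0.5],
    [0,0,-0.75,0,0,0,0],
    [0,0,-0.75,0,0,0,-0.3],
    [0,0,-0.75,0,0,0,-0.3],
  ],
)

```text
time: 25.3
ee_pos: [0.4425, 0.2974, 0.2811]
tool_rot: [-0.001, 0.758, 0.652, 0.002]
ft_force: [-0.3, 0.0, -0.6]
finger_gap: 0.648
gripper_force: 0.0
```

```bash
cat > chk.py <<'E'
from rk import *
from h import *
def chk():
    T,s=tool(); d=shot('wrist'); C=cloud(d); rack(d); z=C[:,:,2]
    D=C-SEAT; x=D@RX; y=D@RY
    m=(z>.157)&(z<.175)&(abs(y)<.045)&(abs(x)<.1)
    for i,c in enumerate([-.076,-.038,.038,.076]):
        k=m&(abs(x-c)<.018)
        if k.sum()>8: print('slot',i,k.sum(),'x',np.percentile(x[k]-c,[3,50,97]),'y',np.percentile(y[k],[3,97]),'ztop',np.percentile(z[k],[5,50,95]))
    return T
if __name__=='__main__': chk()
E
python3 chk.py;  python3 -c "
from h import *
T,s=tool();print(T[:3,3]);go([.46,-.03,.30],down(0));go(grasp('B',.09),RG)"
```

```text
handle 1204 ((481.6634826660156, 291.6586608886719), (65.56240844726562, 86.6639633178711), 81.32868194580078) [0.1469 0.153  0.1632]
rack 6301 ((518.236083984375, 286.9312438964844), (74.24331665039062, 188.0983428955078), 81.28116607666016)
fins z [0.0931 0.0953 0.0961]
tilt [-0.0009  0.0039  0.092 ]
slot 0 394 x [-0.0041 -0.0009  0.0032] y [-0.0226  0.0298] ztop [0.1581 0.1625 0.1637]
[0.4417 0.2968 0.2795]
shift [-1.602   0.3336 -0.1047] turn [-0.0009 -0.0012 -0.1426]
shift [-2.9095  0.6053  0.5719] turn [-0.4957  0.0859 -0.3253]
```

Slot 0 is filled, with the plaque top at 0.1625 (0.163 expected). Now plaque B.

carry_out(
  plan=[
    [-0.9,0.17,-0.1,0,0,-0.08,-0.3],
    [-0.9,0.17,-0.1,0,0,-0.08,-0.3],
    [-0.9,0.17,-0.1,0,0,-0.08,-0.3],
    [-0.9,0.17,-0.1,0,0,-0.08,-0.3],
    [-0.9,0.17,-0.1,0,0,-0.08,-0.3],
    [-0.9,0.17,-0.1,0,0,-0.08,-0.3],
  ],
)

```text
time: 25.95
ee_pos: [0.4478, 0.113, 0.298]
tool_rot: [-0.002, 0.731, 0.683, -0.001]
ft_force: [0.4, -0.1, 0.5]
finger_gap: 0.647
gripper_force: 0.0
```

```bash
python3 -c "
from h import *
T,s=tool();print(T[:3,3]);go(grasp('B',.18),down(5))"
```

```text
[0.4478 0.113  0.298 ]
shift [-2.0931  0.0562  0.277 ] turn [-0.0033 -0.001  -0.1479]
```

carry_out(
  plan=[
    [-1,0.03,0,0,0,-0.08,-0.3],
    [-1,0.03,0,0,0,-0.08,-0.3],
    [-1,0.03,0,0,0,-0.08,-0.3],
    [-1,0.03,0,0,0,-0.08,-0.3],
    [-1,0.03,0,0,0,-0.08,-0.3],
    [-1,0.03,0,0,0,-0.08,-0.3],
  ],
)

```text
time: 26.55
ee_pos: [0.4412, -0.0862, 0.2981]
tool_rot: [-0.002, 0.701, 0.713, -0.0]
ft_force: [-0.8, 0.8, 0.2]
finger_gap: 0.648
gripper_force: 0.0
```

```bash
python3 -c "
from h import *
T,s=tool();print(T[:3,3]);go(grasp('B',.15),RG)"
```

```text
[ 0.4412 -0.0862  0.2981]
shift [-1.0824  0.0037  0.4065] turn [-0.5012  0.0431 -0.1708]
```

carry_out(
  plan=[
    [-1,0,0.35,-0.5,0.043,-0.17,-0.3],
    [-1,0,0.35,-0.5,0.043,-0.17,-0.3],
    [-1,0,0.35,-0.5,0.043,-0.17,-0.3],
    [-1,0,0.35,-0.5,0.043,-0.17,-0.3],
    [-1,0,0.35,-0.5,0.043,-0.17,-0.3],
    [-1,0,0.35,-0.5,0.043,-0.17,-0.3],
    [-1,0,0.35,-0.5,0.043,-0.17,-0.3],
  ],
)

```text
time: 27.25
ee_pos: [0.446, -0.2842, 0.2288]
tool_rot: [0.163, 0.611, 0.748, 0.201]
ft_force: [-0.3, 0.4, 0.4]
finger_gap: 0.649
gripper_force: 0.0
```

```bash
python3 -c "
from h import *
T,s=tool();print(T[:3,3]);go(grasp('B',.09),RG)"
```

```text
[ 0.446  -0.2842  0.2288]
shift [-0.0894 -0.0503  0.3432] turn [-0.0002 -0.0022  0.0024]
```

carry_out(
  plan=[
    [-0.09,-0.05,0.17,0,0,0,-0.3],
    [-0.09,-0.05,0.34,0,0,0,-0.3],
    [-0.09,-0.05,0.34,0,0,0,-0.3],
    [-0.09,-0.05,0.34,0,0,0,-0.3],
  ],
)

```text
time: 27.65
ee_pos: [0.4748, -0.2959, 0.1654]
tool_rot: [0.163, 0.61, 0.749, 0.201]
ft_force: [-0.6, -0.6, -0.0]
finger_gap: 0.651
gripper_force: 0.0
```

```bash
python3 edge.py
```

```text
0.054 691 x [-0.0484 -0.0034  0.0264] y [-0.0037 -0.0004  0.0029]
0.061 92 x [-0.041  -0.0086  0.0272] y [-0.0037  0.002   0.0038]
0.068 53 x [-0.0407 -0.0399  0.0274] y [-0.0042 -0.0006  0.003 ]
0.075 35 x [-0.041  -0.0395  0.0275] y [-0.004  -0.0004  0.0032]
0.082 20 x [0.022  0.027  0.0274] y [-0.0039 -0.      0.0039]
0.089 17 x [0.0231 0.0271 0.0274] y [-0.0034  0.0004  0.0034]
0.096 11 x [0.026  0.027  0.0273] y [-0.0037 -0.0005  0.0028]
0.103 552 x [-0.0473  0.0107  0.0484] y [-0.01   -0.0074 -0.0043]
```

carry_out(
  plan=[
    [0.01,-0.002,0.2,0,0,0,-0.3],
    [0.01,-0.002,0.35,0,0,0,-0.3],
    [0.01,-0.002,0.45,0,0,0,-0.3],
    [0.01,-0.002,0.45,0,0,0,-0.3],
    [0.01,-0.002,0.45,0,0,0,0.3],
    [0.01,-0.002,0.45,0,0,0,0.7],
    [0.01,-0.002,0.45,0,0,0,1],
    [0.01,-0.002,0.45,0,0,0,1],
    [0.01,-0.002,0.45,0,0,0,1],
    [0.01,-0.002,0.45,0,0,0,1],
  ],
)

```text
time: 28.7
ee_pos: [0.5172, -0.289, 0.0887]
tool_rot: [0.166, 0.611, 0.747, 0.2]
ft_force: [-4.2, 1.0, 6.6]
finger_gap: 0.089
gripper_force: 39.2
```

carry_out(
  plan=[
    [0,0,-0.1,0,0,0,1],
    [0,0,-0.3,0,0,0,1],
    [0,0,-0.5,0,0,0,1],
    [0,0,-0.8,0,0,0,1],
    [0,0,-1,0,0,0,1],
    [0,0,-1,0,0,0,1],
    [0,0,-1,0,0,0,1],
  ],
)

```text
time: 29.4
ee_pos: [0.4187, -0.309, 0.2622]
tool_rot: [0.167, 0.612, 0.747, 0.199]
ft_force: [0.1, -0.1, -0.8]
finger_gap: 0.083
gripper_force: 40.4
```

```bash
python3 held.py; python3 -c "
from h import *
go([.46,-.11,.29],down(-2))"
```

```text
[ 0.4187 -0.309   0.2622] 0.08347246202353321 [ 0.1428 -0.0899 -0.8096]
0.0 82 x [0.0276 0.0288 0.0292] y [-0.0031  0.001   0.0041]
0.01 70 x [0.0275 0.0288 0.0292] y [-0.0028  0.0004  0.0042]
0.02 51 x [0.028  0.0288 0.0292] y [-0.0029  0.0004  0.0044]
0.03 52 x [0.0279 0.0288 0.0292] y [-0.0027  0.0011  0.0042]
0.04 44 x [0.0271 0.0289 0.0293] y [-0.0031  0.0004  0.0041]
0.05 36 x [0.0283 0.0289 0.0292] y [-0.0027  0.0004  0.0043]
0.06 33 x [0.0282 0.029  0.0294] y [-0.0028  0.0012  0.0044]
0.07 21 x [0.028  0.0291 0.0295] y [-0.0029  0.0004  0.0046]
shift [0.9292 0.4204 0.0702] turn [ 0.4987 -0.0563  0.2186]
```

carry_out(
  plan=[
    [0.93,0.42,0.07,0.498,-0.056,0.215,1],
    [0.93,0.42,0.07,0.498,-0.056,0.215,1],
    [0.93,0.42,0.07,0.498,-0.056,0.215,1],
    [0.93,0.42,0.07,0.498,-0.056,0.215,1],
    [0.93,0.42,0.07,0.498,-0.056,0.215,1],
    [0.93,0.42,0.07,0.498,-0.056,0.215,1],
    [0.93,0.42,0.07,0.498,-0.056,0.215,1],
  ],
)

```text
time: 30.15
ee_pos: [0.4596, -0.109, 0.2882]
tool_rot: [-0.001, 0.717, 0.697, -0.001]
ft_force: [0.2, 0.0, -0.6]
finger_gap: 0.087
gripper_force: 40.4
```

carry_out(
  plan=[
    [0.95,0,0,0,0,0.11,1],
    [0.95,0,0,0,0,0.11,1],
    [0.95,0,0,0,0,0.11,1],
    [0.95,0,0,0,0,0.11,1],
    [0.95,0,0,0,0,0.11,1],
    [0.95,0,0,0,0,0.11,1],
  ],
)

```text
time: 30.75
ee_pos: [0.4652, 0.0792, 0.2894]
tool_rot: [0.0, 0.757, 0.654, -0.0]
ft_force: [-0.7, 0.5, -0.0]
finger_gap: 0.086
gripper_force: 40.4
```

```bash
python3 -c "
from h import *
T,s=tool();print(T[:3,3]);go(slot(1,.28,0,-.002),down(-8.8))"
```

```text
[0.4652 0.0792 0.2894]
shift [ 1.057  -0.0789  0.0469] turn [0.     0.0003 0.0072]
```

carry_out(
  plan=[
    [0.99,-0.08,0.03,0,0,0.007,1],
    [0.99,-0.08,0.03,0,0,0.007,1],
    [0.99,-0.08,0.03,0,0,0.007,1],
    [0.99,-0.08,0.03,0,0,0.007,1],
    [0.99,-0.08,0.03,0,0,0.007,1],
    [0.99,-0.08,0.03,0,0,0.007,1],
    [0.99,-0.08,0.03,0,0,0.007,1],
  ],
)

```text
time: 31.45
ee_pos: [0.479, 0.2761, 0.2839]
tool_rot: [0.0, 0.76, 0.65, -0.0]
ft_force: [-0.8, -0.7, -0.1]
finger_gap: 0.088
gripper_force: 40.3
```

```bash
cat > fin.py <<'E'
from h import *
i=int(sys.argv[1]); dy=float(sys.argv[2]); zf=float(sys.argv[3])
T,s=tool();print(T[:3,3]);go(slot(i,zf,0,dy),down(-8.8))
C=cloud(shot('wrist'));D=C-SEAT;x=D@RX-[-.076,-.038,.038,.076][i];y=D@RY;z=C[:,:,2]
k=(z>.090)&(z<.099)&(abs(y)<.035)&(abs(x)<.022); print(np.histogram(x[k]*1000,np.arange(-22,23,2)))
t=(T[:3,3]-SEAT); print('tcp rel slot',t@RX-[-.076,-.038,.038,.076][i],t@RY)
E
python3 fin.py 1 -.002 .18
```

```text
[0.479  0.2761 0.2839]
shift [ 0.073  -0.0049  0.5193] turn [ 0.0001  0.0005 -0.0021]
(array([15,  0,  0, 26, 75, 77, 42,  0,  0,  0,  0,  0,  0,  0,  0,  0, 67,
       68, 73, 10,  0,  0]), array([-22, -20, -18, -16, -14, -12, -10,  -8,  -6,  -4,  -2,   0,   2,
         4,   6,   8,  10,  12,  14,  16,  18,  20,  22]))
tcp rel slot 0.0009330643453078422 -0.016557289791163533
```

carry_out(
  plan=[
    [0.073,-0.005,0,0,0,0,1],
    [0.073,-0.005,0,0,0,0,1],
    [0.073,-0.005,0.2,0,0,0,1],
    [0.073,-0.005,0.4,0,0,0,1],
    [0.073,-0.005,0.5,0,0,0,1],
    [0.073,-0.005,0.5,0,0,0,1],
    [0.073,-0.005,0.5,0,0,0,1],
  ],
)

```text
time: 32.2
ee_pos: [0.4801, 0.2932, 0.1846]
tool_rot: [0.0, 0.759, 0.651, 0.0]
ft_force: [-0.3, 0.8, 0.5]
finger_gap: 0.083
gripper_force: 40.3
```

```bash
python3 fin.py 1 -.002 .13
```

```text
[0.4801 0.2932 0.1846]
shift [-0.0124  0.003   0.2732] turn [ 0.0004 -0.0005  0.0006]
(array([ 13,   0,   0,  61, 132, 140,  79,   0,   0,   0,   0,   0,   0,
         0,   0,   1, 121, 134, 130,  23,   0,   0]), array([-22, -20, -18, -16, -14, -12, -10,  -8,  -6,  -4,  -2,   0,   2,
         4,   6,   8,  10,  12,  14,  16,  18,  20,  22]))
tcp rel slot -0.0006311665204114317 0.00045014638380952085
```

carry_out(
  plan=[
    [-0.01,0.003,0.05,0,0,0,1],
    [-0.01,0.003,0.1,0,0,0,1],
    [-0.01,0.003,0.14,0,0,0,1],
    [-0.01,0.003,0.17,0,0,0,1],
    [-0.01,0.003,0.2,0,0,0,1],
    [-0.01,0.003,0.22,0,0,0,1],
    [-0.01,0.003,0.24,0,0,0,1],
    [-0.01,0.003,0.255,0,0,0,1],
    [-0.01,0.003,0.27,0,0,0,1],
    [-0.01,0.003,0.27,0,0,0,1],
  ],
)

```text
time: 33.25
ee_pos: [0.4808, 0.2916, 0.1322]
tool_rot: [0.0, 0.759, 0.651, 0.001]
ft_force: [-3.1, -2.0, 15.0]
finger_gap: 0.084
gripper_force: 42.6
```

carry_out(
  plan=[
    [0,0,-0.01,0,0,0,0.7],
    [0,0,-0.01,0,0,0,0.6],
    [0,0,-0.01,0,0,0,0.6],
    [0,0,-0.01,0,0,0,0.6],
    [0,0,-0.1,0,0,0,0.6],
    [0,0,-0.25,0,0,0,0.6],
    [0,0,-0.5,0,0,0,0.6],
    [0,0,-0.75,0,0,0,0],
    [0,0,-0.75,0,0,0,-0.3],
    [0,0,-0.75,0,0,0,-0.3],
  ],
)

```text
time: 34.25
ee_pos: [0.481, 0.2916, 0.2813]
tool_rot: [0.0, 0.759, 0.651, 0.002]
ft_force: [-0.6, 0.3, -0.5]
finger_gap: 0.651
gripper_force: 0.0
```

```bash
python3 chk.py;  python3 -c "
from h import *
T,s=tool();print(T[:3,3]);go([.45,.1,.30],down(-4))"
```

```text
handle 1648 ((481.4737548828125, 292.2691650390625), (66.02266693115234, 86.2921371459961), 81.45362091064453) [0.1486 0.1585 0.1633]
rack 6464 ((518.5899047851562, 286.5541687011719), (74.55824279785156, 188.47006225585938), 80.85559844970703)
fins z [0.0933 0.0953 0.0964]
tilt [-0.0021  0.0042  0.0921]
slot 0 433 x [-0.0037  0.0004  0.0039] y [-0.0227  0.03  ] ztop [0.1586 0.1624 0.1635]
slot 1 411 x [-0.0031  0.0001  0.0043] y [-0.0251  0.028 ] ztop [0.1612 0.1624 0.1636]
[0.4801 0.2911 0.2797]
shift [-0.9671 -0.0034 -0.102 ] turn [ 0.0003 -0.0004 -0.0792]
```

Slots 0 and 1 are filled, tops at 0.1624. Now plaque C.

carry_out(
  plan=[
    [-0.97,0,-0.1,0,0,-0.08,-0.3],
    [-0.97,0,-0.1,0,0,-0.08,-0.3],
    [-0.97,0,-0.1,0,0,-0.08,-0.3],
    [-0.97,0,-0.1,0,0,-0.08,-0.3],
    [-0.97,0,-0.1,0,0,-0.08,-0.3],
    [-0.97,0,-0.1,0,0,-0.08,-0.3],
  ],
)

```text
time: 34.9
ee_pos: [0.4498, 0.0984, 0.2986]
tool_rot: [-0.001, 0.732, 0.681, -0.001]
ft_force: [-0.0, -0.5, 0.2]
finger_gap: 0.654
gripper_force: 0.0
```

carry_out(
  plan=[
    [-1,0.03,0,0,0,-0.08,-0.3],
    [-1,0.03,0,0,0,-0.08,-0.3],
    [-1,0.03,0,0,0,-0.08,-0.3],
    [-1,0.03,0,0,0,-0.08,-0.3],
    [-1,0.03,0,0,0,-0.08,-0.3],
    [-1,0.03,0,0,0,-0.08,-0.3],
  ],
)

```text
time: 35.5
ee_pos: [0.4427, -0.1005, 0.2986]
tool_rot: [-0.001, 0.702, 0.712, -0.0]
ft_force: [-1.2, 1.2, -0.2]
finger_gap: 0.646
gripper_force: 0.0
```

```bash
python3 -c "
from h import *
T,s=tool();print(T[:3,3]);go(grasp('C',.15),RG)"
```

```text
[ 0.4427 -0.1005  0.2986]
shift [-1.3362  0.0649  0.409 ] turn [-0.5     0.0447 -0.1738]
```

carry_out(
  plan=[
    [-1,0.06,0.15,-0.5,0.045,-0.174,-0.3],
    [-1,0.06,0.15,-0.5,0.045,-0.174,-0.3],
    [-1,0.06,0.15,-0.5,0.045,-0.174,-0.3],
    [-1,0.06,0.15,-0.5,0.045,-0.174,-0.3],
    [-1,0.06,0.15,-0.5,0.045,-0.174,-0.3],
    [-1,0.06,0.15,-0.5,0.045,-0.174,-0.3],
    [-1,0.06,0.15,-0.5,0.045,-0.174,-0.3],
  ],
)

```text
time: 36.2
ee_pos: [0.4589, -0.2981, 0.2696]
tool_rot: [0.164, 0.61, 0.749, 0.201]
ft_force: [1.3, 0.7, -0.8]
finger_gap: 0.652
gripper_force: 0.0
```

```bash
python3 -c "
from h import *
T,s=tool();print(T[:3,3]);go(grasp('C',.09),RG)"
```

```text
[ 0.4589 -0.2981  0.2696]
shift [-0.3406 -0.1936  0.4958] turn [ 0.0011 -0.0026  0.004 ]
```

carry_out(
  plan=[
    [-0.34,-0.19,0,0,0,0,-0.3],
    [-0.34,-0.19,0.1,0,0,0,-0.3],
    [-0.34,-0.19,0.3,0,0,0,-0.3],
    [-0.34,-0.19,0.49,0,0,0,-0.3],
    [-0.34,-0.19,0.49,0,0,0,-0.3],
    [-0.34,-0.19,0.49,0,0,0,-0.3],
  ],
)

```text
time: 36.8
ee_pos: [0.4889, -0.3609, 0.1661]
tool_rot: [0.164, 0.609, 0.75, 0.201]
ft_force: [0.1, 0.2, 0.6]
finger_gap: 0.647
gripper_force: 0.0
```

```bash
python3 edge.py; python3 -c "
from h import *
go(grasp('C',0),RG)"
```

```text
0.054 779 x [-0.0483 -0.0065  0.0256] y [-0.0054 -0.002   0.002 ]
0.061 69 x [-0.0489 -0.0352  0.0267] y [-0.0051 -0.0012  0.0022]
0.068 25 x [-0.0403  0.0262  0.0266] y [-0.005  -0.0012  0.0022]
0.075 24 x [-0.041   0.0264  0.0267] y [-0.0046 -0.0009  0.0023]
0.082 15 x [0.0259 0.0264 0.0268] y [-0.0049 -0.0013  0.0016]
0.089 18 x [0.0257 0.0263 0.0266] y [-0.005  -0.0014  0.0022]
0.096 17 x [0.0254 0.0263 0.0265] y [-0.0045 -0.0014  0.0023]
0.103 492 x [-0.0466  0.011   0.0483] y [-0.0113 -0.009  -0.0062]
shift [ 0.0036 -0.01    0.4625] turn [ 0.0022 -0.001   0.0058]
```

carry_out(
  plan=[
    [0.01,-0.007,0.2,0,0,0,-0.3],
    [0.01,-0.007,0.35,0,0,0,-0.3],
    [0.01,-0.007,0.45,0,0,0,-0.3],
    [0.01,-0.007,0.45,0,0,0,-0.3],
    [0.01,-0.007,0.45,0,0,0,0.3],
    [0.01,-0.007,0.45,0,0,0,0.7],
    [0.01,-0.007,0.45,0,0,0,1],
    [0.01,-0.007,0.45,0,0,0,1],
    [0.01,-0.007,0.45,0,0,0,1],
    [0.01,-0.007,0.45,0,0,0,1],
  ],
)

```text
time: 37.85
ee_pos: [0.5301, -0.3544, 0.0892]
tool_rot: [0.166, 0.611, 0.748, 0.2]
ft_force: [-4.4, -0.2, 6.8]
finger_gap: 0.081
gripper_force: 39.3
```

carry_out(
  plan=[
    [0,0,-0.1,0,0,0,1],
    [0,0,-0.3,0,0,0,1],
    [0,0,-0.5,0,0,0,1],
    [0,0,-0.8,0,0,0,1],
    [0,0,-1,0,0,0,1],
    [0,0,-1,0,0,0,1],
    [0,0,-1,0,0,0,1],
  ],
)

```text
time: 38.55
ee_pos: [0.4314, -0.3744, 0.2626]
tool_rot: [0.167, 0.611, 0.748, 0.2]
ft_force: [-0.4, 0.8, -1.1]
finger_gap: 0.087
gripper_force: 40.3
```

```bash
python3 held.py; python3 -c "
from h import *
go([.48,-.17,.29],down(-2))"
```

```text
[ 0.4314 -0.3744  0.2626] 0.08657329690575453 [-0.4295  0.8329 -1.0845]
0.0 81 x [0.0271 0.0283 0.0288] y [-0.0031  0.0004  0.004 ]
0.01 68 x [0.0248 0.0284 0.0289] y [-0.0027  0.0007  0.0042]
0.02 57 x [0.0277 0.0284 0.0288] y [-0.0029  0.0004  0.0043]
0.03 48 x [0.0273 0.0285 0.0288] y [-0.0031  0.0004  0.004 ]
0.04 42 x [0.0264 0.0284 0.0289] y [-0.0032  0.0004  0.0041]
0.05 36 x [0.028  0.0285 0.0289] y [-0.0026  0.0012  0.0042]
0.06 32 x [0.0276 0.0285 0.0288] y [-0.0028  0.0004  0.0044]
0.07 27 x [0.0277 0.0286 0.029 ] y [-0.0027  0.0004  0.0038]
shift [0.9478 0.4555 0.0928] turn [ 0.4998 -0.0568  0.2196]
```

carry_out(
  plan=[
    [0.95,0.46,0.09,0.498,-0.056,0.215,1],
    [0.95,0.46,0.09,0.498,-0.056,0.215,1],
    [0.95,0.46,0.09,0.498,-0.056,0.215,1],
    [0.95,0.46,0.09,0.498,-0.056,0.215,1],
    [0.95,0.46,0.09,0.498,-0.056,0.215,1],
    [0.95,0.46,0.09,0.498,-0.056,0.215,1],
    [0.95,0.46,0.09,0.498,-0.056,0.215,1],
  ],
)

```text
time: 39.3
ee_pos: [0.48, -0.169, 0.2892]
tool_rot: [-0.0, 0.717, 0.697, 0.0]
ft_force: [-0.4, -0.1, -0.0]
finger_gap: 0.084
gripper_force: 40.3
```

carry_out(
  plan=[
    [0.98,0.2,0,0,0,0.11,1],
    [0.98,0.2,0,0,0,0.11,1],
    [0.98,0.2,0,0,0,0.11,1],
    [0.98,0.2,0,0,0,0.11,1],
    [0.98,0.2,0,0,0,0.11,1],
    [0.98,0.2,0,0,0,0.11,1],
  ],
)

```text
time: 39.9
ee_pos: [0.5258, 0.0245, 0.2903]
tool_rot: [0.0, 0.756, 0.654, 0.0]
ft_force: [0.2, -0.1, -0.7]
finger_gap: 0.088
gripper_force: 40.2
```

```bash
python3 fin.py 2 -.0015 .285
```

```text
[0.5258 0.0245 0.2903]
shift [ 1.2829 -0.0368  0.0266] turn [ 0.0009 -0.0001  0.0084]
(array([0, 0, 0, 0, 0, 0, 0, 0, 0, 0, 0, 0, 0, 0, 0, 0, 0, 0, 0, 0, 0, 0]), array([-22, -20, -18, -16, -14, -12, -10,  -8,  -6,  -4,  -2,   0,   2,
         4,   6,   8,  10,  12,  14,  16,  18,  20,  22]))
tcp rel slot 0.009603975442053471 -0.25801393785183596
```

carry_out(
  plan=[
    [0.95,-0.04,0.03,0,0,0.008,1],
    [0.95,-0.04,0.03,0,0,0.008,1],
    [0.95,-0.04,0.03,0,0,0.008,1],
    [0.95,-0.04,0.03,0,0,0.008,1],
    [0.95,-0.04,0.03,0,0,0.008,1],
    [0.95,-0.04,0.03,0,0,0.008,1],
  ],
)

```text
time: 40.55
ee_pos: [0.5459, 0.2129, 0.2846]
tool_rot: [0.001, 0.76, 0.65, 0.0]
ft_force: [0.6, -1.1, -0.5]
finger_gap: 0.088
gripper_force: 40.2
```

```bash
python3 fin.py 2 -.0015 .185; python3 chk.py
```

```text
[0.5459 0.2129 0.2846]
shift [ 0.3364 -0.0044  0.4981] turn [ 0.0011  0.0003 -0.0007]
(array([  0,   0,   0,  41,  76,  82,  71,   0,   0,   0,   0,   0,   0,
         0,   0,  11,  57, 102,  51,  20,   0,   0]), array([-22, -20, -18, -16, -14, -12, -10,  -8,  -6,  -4,  -2,   0,   2,
         4,   6,   8,  10,  12,  14,  16,  18,  20,  22]))
tcp rel slot 0.0007215250692311145 -0.06875690559272506
handle 2491 ((481.5007019042969, 291.90576171875), (64.94351959228516, 87.66459655761719), 81.46419525146484) [0.1461 0.1543 0.1634]
rack 7518 ((518.8134155273438, 286.2746887207031), (74.21554565429688, 188.49154663085938), 81.031494140625)
fins z [0.0936 0.0956 0.098 ]
tilt [-0.0052 -0.0016  0.0924]
slot 0 571 x [-0.0039  0.0009  0.0039] y [-0.0236  0.0282] ztop [0.1581 0.1623 0.1637]
slot 1 547 x [-0.0024  0.0019  0.0052] y [-0.0258  0.0265] ztop [0.1583 0.1624 0.1638]
```

carry_out(
  plan=[
    [0.335,-0.004,0,0,0,0,1],
    [0.335,-0.004,0,0,0,0,1],
    [0.335,-0.004,0.05,0,0,0,1],
    [0.335,-0.004,0.2,0,0,0,1],
    [0.335,-0.004,0.4,0,0,0,1],
    [0.335,-0.004,0.5,0,0,0,1],
    [0.335,-0.004,0.5,0,0,0,1],
    [0.335,-0.004,0.5,0,0,0,1],
  ],
)

```text
time: 41.45
ee_pos: [0.5554, 0.2796, 0.1855]
tool_rot: [0.0, 0.76, 0.651, 0.001]
ft_force: [-0.3, 0.7, 0.2]
finger_gap: 0.086
gripper_force: 40.2
```

```bash
python3 fin.py 2 -.0015 .131
```

```text
[0.5554 0.2796 0.1855]
shift [-0.0005  0.0005  0.2726] turn [ 0.0013 -0.0001 -0.0007]
(array([  0,   0,   0,  59, 128, 140,  77,   0,   0,   0,   0,   0,   0,
         0,   0,   0, 119, 137, 134,  15,   0,   0]), array([-22, -20, -18, -16, -14, -12, -10,  -8,  -6,  -4,  -2,   0,   2,
         4,   6,   8,  10,  12,  14,  16,  18,  20,  22]))
tcp rel slot -0.00017062200209743555 -0.001404397840367817
```

carry_out(
  plan=[
    [0,0.002,0.05,0,0,0,1],
    [0,0.002,0.1,0,0,0,1],
    [0,0.002,0.14,0,0,0,1],
    [0,0.002,0.17,0,0,0,1],
    [0,0.002,0.2,0,0,0,1],
    [0,0.002,0.22,0,0,0,1],
    [0,0.002,0.24,0,0,0,1],
    [0,0.002,0.255,0,0,0,1],
    [0,0.002,0.265,0,0,0,1],
    [0,0.002,0.27,0,0,0,1],
  ],
)

```text
time: 42.5
ee_pos: [0.5562, 0.2814, 0.1329]
tool_rot: [0.001, 0.759, 0.651, 0.002]
ft_force: [-5.0, -1.8, 15.3]
finger_gap: 0.086
gripper_force: 42.6
```

carry_out(
  plan=[
    [0,0,-0.005,0,0,0,0.7],
    [0,0,-0.005,0,0,0,0.6],
    [0,0,-0.005,0,0,0,0.6],
    [0,0,-0.005,0,0,0,0.6],
    [0,0,-0.1,0,0,0,0.6],
    [0,0,-0.25,0,0,0,0.6],
    [0,0,-0.5,0,0,0,0.6],
    [0,0,-0.75,0,0,0,0],
    [0,0,-0.75,0,0,0,-0.3],
    [0,0,-0.75,0,0,0,-0.3],
  ],
)

```text
time: 43.5
ee_pos: [0.5564, 0.2815, 0.2827]
tool_rot: [0.001, 0.759, 0.651, 0.002]
ft_force: [-0.3, 0.4, 0.3]
finger_gap: 0.65
gripper_force: 0.0
```

```bash
python3 chk.py;  python3 -c "
from h import *
T,s=tool();print(T[:3,3]);go([.50,.1,.30],down(-4))"
```

```text
handle 2481 ((500.07867431640625, 289.482177734375), (66.50103759765625, 124.34232330322266), 81.14830780029297) [0.1466 0.1583 0.1633]
rack 7392 ((518.4024658203125, 286.663330078125), (74.79052734375, 188.6339111328125), 81.20781707763672)
fins z [0.0934 0.0955 0.0985]
tilt [-0.0072 -0.0007  0.0923]
slot 0 485 x [-0.0038  0.0012  0.0042] y [-0.0231  0.0292] ztop [0.1579 0.1623 0.1635]
slot 1 445 x [-0.0023  0.0021  0.0054] y [-0.0251  0.0266] ztop [0.1579 0.1623 0.1635]
slot 2 403 x [-0.0017  0.0014  0.0057] y [-0.0239  0.0291] ztop [0.1581 0.1624 0.1636]
[0.5555 0.281  0.2809]
shift [-0.9367 -0.1365 -0.0965] turn [ 0.0016 -0.0007 -0.0792]
```

Three are in. Now plaque D.

carry_out(
  plan=[
    [-0.98,-0.14,-0.1,0,0,-0.08,-0.3],
    [-0.98,-0.14,-0.1,0,0,-0.08,-0.3],
    [-0.98,-0.14,-0.1,0,0,-0.08,-0.3],
    [-0.98,-0.14,-0.1,0,0,-0.08,-0.3],
    [-0.98,-0.14,-0.1,0,0,-0.08,-0.3],
    [-0.98,-0.14,-0.1,0,0,-0.08,-0.3],
  ],
)

```text
time: 44.15
ee_pos: [0.4971, 0.0906, 0.2997]
tool_rot: [-0.0, 0.732, 0.681, 0.0]
ft_force: [0.8, -0.1, 0.4]
finger_gap: 0.647
gripper_force: 0.0
```

carry_out(
  plan=[
    [-1,-0.05,0,0,0,-0.08,-0.3],
    [-1,-0.05,0,0,0,-0.08,-0.3],
    [-1,-0.05,0,0,0,-0.08,-0.3],
    [-1,-0.05,0,0,0,-0.08,-0.3],
    [-1,-0.05,0,0,0,-0.08,-0.3],
    [-1,-0.05,0,0,0,-0.08,-0.3],
  ],
)

```text
time: 44.75
ee_pos: [0.4743, -0.1072, 0.2995]
tool_rot: [-0.001, 0.702, 0.712, 0.001]
ft_force: [-0.7, 0.1, 0.3]
finger_gap: 0.651
gripper_force: 0.0
```

carry_out(
  plan=[
    [-1,0,0.15,-0.5,0.045,-0.174,-0.3],
    [-1,0,0.15,-0.5,0.045,-0.174,-0.3],
    [-1,0,0.15,-0.5,0.045,-0.174,-0.3],
    [-1,0,0.15,-0.5,0.045,-0.174,-0.3],
    [-1,0,0.15,-0.5,0.045,-0.174,-0.3],
    [-1,0,0.15,-0.5,0.045,-0.174,-0.3],
    [-1,0,0.15,-0.5,0.045,-0.174,-0.3],
  ],
)

```text
time: 45.45
ee_pos: [0.4784, -0.305, 0.2705]
tool_rot: [0.164, 0.61, 0.749, 0.202]
ft_force: [0.6, 0.2, 0.8]
finger_gap: 0.65
gripper_force: 0.0
```

```bash
python3 -c "
from h import *
T,s=tool();print(T[:3,3]);go(grasp('D',.09),RG)"
```

```text
[ 0.4784 -0.305   0.2705]
shift [-0.6066 -0.2745  0.4545] turn [ 0.0025 -0.0024  0.0041]
```

carry_out(
  plan=[
    [-0.61,-0.275,0,0,0,0,-0.3],
    [-0.61,-0.275,0,0,0,0,-0.3],
    [-0.61,-0.275,0.1,0,0,0,-0.3],
    [-0.61,-0.275,0.3,0,0,0,-0.3],
    [-0.61,-0.275,0.45,0,0,0,-0.3],
    [-0.61,-0.275,0.45,0,0,0,-0.3],
    [-0.61,-0.275,0.45,0,0,0,-0.3],
  ],
)

```text
time: 46.15
ee_pos: [0.5013, -0.4246, 0.1656]
tool_rot: [0.164, 0.609, 0.749, 0.202]
ft_force: [0.1, -0.1, 0.3]
finger_gap: 0.647
gripper_force: 0.0
```

```bash
python3 edge.py; python3 -c "
from h import *
go(grasp('D',0),RG)"
```

```text
0.054 601 x [-0.024   0.0051  0.0294] y [-0.0045 -0.0012  0.0021]
0.061 45 x [-0.0194 -0.0002  0.0298] y [-0.0036  0.0029  0.003 ]
0.068 18 x [0.0284 0.0296 0.0299] y [-0.0045 -0.0008  0.0029]
0.075 19 x [0.0286 0.0296 0.0299] y [-0.0047 -0.0013  0.0022]
0.082 17 x [0.0288 0.0296 0.0299] y [-0.0042 -0.0013  0.0022]
0.089 13 x [0.0259 0.0296 0.0297] y [-0.0044 -0.0005  0.0026]
0.096 15 x [0.0245 0.0296 0.0298] y [-0.0042 -0.0005  0.0032]
0.103 479 x [-0.0338  0.0155  0.0484] y [-0.0108 -0.0083 -0.0052]
shift [ 0.0077 -0.0066  0.4618] turn [ 0.0035 -0.0006  0.0058]
```

carry_out(
  plan=[
    [0.026,-0.005,0.2,0,0,0,-0.3],
    [0.026,-0.005,0.35,0,0,0,-0.3],
    [0.026,-0.005,0.45,0,0,0,-0.3],
    [0.026,-0.005,0.45,0,0,0,-0.3],
    [0.026,-0.005,0.45,0,0,0,0.3],
    [0.026,-0.005,0.45,0,0,0,0.7],
    [0.026,-0.005,0.45,0,0,0,1],
    [0.026,-0.005,0.45,0,0,0,1],
    [0.026,-0.005,0.45,0,0,0,1],
    [0.026,-0.005,0.45,0,0,0,1],
  ],
)

```text
time: 47.2
ee_pos: [0.5422, -0.4147, 0.0891]
tool_rot: [0.167, 0.611, 0.748, 0.201]
ft_force: [-3.7, -0.0, 6.4]
finger_gap: 0.084
gripper_force: 39.7
```

carry_out(
  plan=[
    [0,0,-0.1,0,0,0,1],
    [0,0,-0.3,0,0,0,1],
    [0,0,-0.5,0,0,0,1],
    [0,0,-0.8,0,0,0,1],
    [0,0,-1,0,0,0,1],
    [0,0,-1,0,0,0,1],
    [0,0,-1,0,0,0,1],
  ],
)

```text
time: 47.9
ee_pos: [0.4429, -0.4346, 0.2619]
tool_rot: [0.167, 0.611, 0.748, 0.2]
ft_force: [-0.7, 0.1, -0.5]
finger_gap: 0.09
gripper_force: 40.3
```

```bash
python3 held.py; python3 -c "
from h import *
go([.50,-.23,.29],down(-2))"
```

```text
[ 0.4429 -0.4346  0.2619] 0.0904116469375414 [-0.6756  0.1497 -0.4924]
0.0 84 x [0.0266 0.028  0.0284] y [-0.003   0.0004  0.0044]
0.01 68 x [0.0247 0.0281 0.0286] y [-0.0028  0.0007  0.0042]
0.02 56 x [0.0274 0.0281 0.0285] y [-0.0029  0.0007  0.0043]
0.03 51 x [0.0271 0.028  0.0285] y [-0.0028  0.0011  0.0046]
0.04 41 x [0.0276 0.0282 0.0286] y [-0.0026  0.0004  0.0041]
0.05 37 x [0.0265 0.0282 0.0286] y [-0.0027  0.0012  0.0043]
0.06 33 x [0.0276 0.0282 0.0287] y [-0.0028  0.0012  0.0044]
0.07 27 x [0.0273 0.0283 0.0288] y [-0.0027  0.0004  0.0044]
shift [0.9402 0.4932 0.1114] turn [ 0.5007 -0.0572  0.2196]
```

carry_out(
  plan=[
    [0.94,0.49,0.1,0.5,-0.057,0.22,1],
    [0.94,0.49,0.1,0.5,-0.057,0.22,1],
    [0.94,0.49,0.1,0.5,-0.057,0.22,1],
    [0.94,0.49,0.1,0.5,-0.057,0.22,1],
    [0.94,0.49,0.1,0.5,-0.057,0.22,1],
    [0.94,0.49,0.1,0.5,-0.057,0.22,1],
    [0.94,0.49,0.1,0.5,-0.057,0.22,1],
  ],
)

```text
time: 48.65
ee_pos: [0.4981, -0.2299, 0.29]
tool_rot: [-0.001, 0.719, 0.695, 0.0]
ft_force: [-0.6, 0.6, 0.0]
finger_gap: 0.088
gripper_force: 40.2
```

carry_out(
  plan=[
    [0.98,0.2,0,0,0,0.11,1],
    [0.98,0.2,0,0,0,0.11,1],
    [0.98,0.2,0,0,0,0.11,1],
    [0.98,0.2,0,0,0,0.11,1],
    [0.98,0.2,0,0,0,0.11,1],
    [0.98,0.2,0,0,0,0.11,1],
  ],
)

```text
time: 49.25
ee_pos: [0.5447, -0.0366, 0.2912]
tool_rot: [-0.0, 0.758, 0.652, 0.0]
ft_force: [0.1, -1.0, -0.6]
finger_gap: 0.084
gripper_force: 40.2
```

```bash
python3 fin.py 3 -.001 .29
```

```text
[ 0.5447 -0.0366  0.2912]
shift [1.5728 0.0072 0.0066] turn [-0.0001 -0.0003  0.0035]
(array([0, 0, 0, 0, 0, 0, 0, 0, 0, 0, 0, 0, 0, 0, 0, 0, 0, 0, 0, 0, 0, 0]), array([-22, -20, -18, -16, -14, -12, -10,  -8,  -6,  -4,  -2,   0,   2,
         4,   6,   8,  10,  12,  14,  16,  18,  20,  22]))
tcp rel slot -0.0002860804721993987 -0.31557068101109986
```

carry_out(
  plan=[
    [0.98,0,0,0,0,0,1],
    [0.98,0,0,0,0,0,1],
    [0.98,0,0,0,0,0,1],
    [0.98,0,0,0,0,0,1],
    [0.98,0,0,0,0,0,1],
    [0.98,0,0,0,0,0,1],
  ],
)

```text
time: 49.9
ee_pos: [0.5747, 0.1565, 0.2915]
tool_rot: [0.0, 0.758, 0.652, -0.0]
ft_force: [-0.2, 0.3, -0.3]
finger_gap: 0.086
gripper_force: 40.2
```

```bash
python3 fin.py 3 -.001 .185; python3 chk.py
```

```text
[0.5747 0.1565 0.2915]
shift [0.5956 0.0027 0.5325] turn [0.     0.0001 0.0026]
(array([ 84,   0,   0,   0,  62,  93, 111,  35,   0,   0,   0,   0,   0,
         0,   0,   0,  54,  94,  90,  49,   0,   0]), array([-22, -20, -18, -16, -14, -12, -10,  -8,  -6,  -4,  -2,   0,   2,
         4,   6,   8,  10,  12,  14,  16,  18,  20,  22]))
tcp rel slot -0.0002162655878116676 -0.12011176058148892
handle 3741 ((499.8366394042969, 288.28839111328125), (66.33710479736328, 124.32170104980469), 82.29447174072266) [0.1454 0.1568 0.1635]
rack 9279 ((519.7451171875, 285.94989013671875), (73.65632629394531, 188.9862518310547), 81.12934875488281)
fins z [0.0937 0.096  0.099 ]
tilt [-0.0105  0.0079  0.0927]
slot 0 652 x [-0.0036  0.0018  0.0047] y [-0.0242  0.0279] ztop [0.1578 0.1623 0.1638]
slot 1 625 x [-0.0022  0.0026  0.0057] y [-0.0261  0.0256] ztop [0.1582 0.1624 0.1638]
slot 2 575 x [-0.0028  0.0014  0.005 ] y [-0.025   0.0266] ztop [0.1589 0.1625 0.1639]
```

carry_out(
  plan=[
    [0.595,0.005,0,0,0,0,1],
    [0.595,0.005,0,0,0,0,1],
    [0.595,0.005,0,0,0,0,1],
    [0.595,0.005,0.05,0,0,0,1],
    [0.595,0.005,0.2,0,0,0,1],
    [0.595,0.005,0.4,0,0,0,1],
    [0.595,0.005,0.53,0,0,0,1],
    [0.595,0.005,0.53,0,0,0,1],
    [0.595,0.005,0.53,0,0,0,1],
  ],
)

```text
time: 50.9
ee_pos: [0.5934, 0.2736, 0.1865]
tool_rot: [-0.0, 0.759, 0.651, 0.0]
ft_force: [-0.2, -0.1, -0.6]
finger_gap: 0.091
gripper_force: 40.2
```

```bash
python3 fin.py 3 -.001 .131
```

```text
[0.5934 0.2736 0.1865]
shift [ 0.0027 -0.0018  0.2777] turn [ 0.0001 -0.0002  0.0014]
(array([125,   0,   0,   0,  92, 127, 141,  50,   0,   0,   0,   0,   0,
         0,   0,   0,  15, 146, 128, 119,   0,   0]), array([-22, -20, -18, -16, -14, -12, -10,  -8,  -6,  -4,  -2,   0,   2,
         4,   6,   8,  10,  12,  14,  16,  18,  20,  22]))
tcp rel slot 0.00036004013453981576 -0.0015493113350352333
```

carry_out(
  plan=[
    [0,0.004,0.05,0,0,0,1],
    [0,0.004,0.1,0,0,0,1],
    [0,0.004,0.14,0,0,0,1],
    [0,0.004,0.17,0,0,0,1],
    [0,0.004,0.2,0,0,0,1],
    [0,0.004,0.22,0,0,0,1],
    [0,0.004,0.24,0,0,0,1],
    [0,0.004,0.255,0,0,0,1],
    [0,0.004,0.268,0,0,0,1],
    [0,0.004,0.273,0,0,0,1],
  ],
)

```text
time: 51.95
ee_pos: [0.5946, 0.276, 0.1329]
tool_rot: [0.0, 0.758, 0.652, 0.001]
ft_force: [-3.3, -0.4, 10.8]
finger_gap: 0.088
gripper_force: 41.9
```

carry_out(
  plan=[
    [0,0,-0.005,0,0,0,0.7],
    [0,0,-0.005,0,0,0,0.6],
    [0,0,-0.005,0,0,0,0.6],
    [0,0,-0.005,0,0,0,0.6],
    [0,0,-0.1,0,0,0,0.6],
    [0,0,-0.25,0,0,0,0.6],
    [0,0,-0.5,0,0,0,0.6],
    [0,0,-0.75,0,0,0,0.6],
    [0,0,-0.75,0,0,0,1],
    [0,0,-0.75,0,0,0,1],
  ],
)

```text
time: 52.95
ee_pos: [0.595, 0.276, 0.2833]
tool_rot: [0.0, 0.758, 0.652, 0.002]
ft_force: [-0.0, -0.4, -1.1]
finger_gap: -0.001
gripper_force: 0.0
```

```bash
cat > fan.py <<'E'
from h import *
DC=SEAT+.025*RY; DC[2]=.045
def ball(th):  # th lean towards +x (rad), from upright; lever 60 mm
    return DC+RY*.068+RX*.06*np.sin(th)+np.array([0,0,.022+.06*np.cos(th)])
def find():
    for n in ('top','scene','wrist'):
        d=shot(n); C=cloud(d); h=cv2.cvtColor(d['image'],cv2.COLOR_RGB2HSV)
        D=C-DC; x=D@RX; y=D@RY; z=C[:,:,2]
        k=(abs(x)<.07)&(abs(y-.07)<.045)&(z>.098)&(z<.15)&(h[:,:,2]<70)
        if k.sum()>5: print(n,k.sum(),'x',np.percentile(x[k],[3,50,97]),'y',np.percentile(y[k],[3,50,97]),'ztop',np.percentile(z[k],97))
if __name__=='__main__':
    print(ball(-.5),ball(.5)); find()
E
python3 chk.py; python3 fan.py; python3 -c "
from h import *
T,s=tool(); print(T[:3,3])"
```

```text
handle 3237 ((519.6365356445312, 286.0113525390625), (65.4144515991211, 160.0643768310547), 81.385009765625) [0.1457 0.1592 0.1633]
rack 8274 ((520.4190673828125, 286.219970703125), (74.30838012695312, 190.60227966308594), 81.3785629272461)
fins z [0.0935 0.096  0.0989]
tilt [-0.0121 -0.0093  0.0925]
slot 0 494 x [-0.0016  0.0037  0.0063] y [-0.0232  0.0289] ztop [0.1577 0.1622 0.1635]
slot 1 449 x [-0.0007  0.0041  0.0073] y [-0.0249  0.0266] ztop [0.1585 0.1624 0.1635]
slot 2 423 x [-0.0017  0.0025  0.006 ] y [-0.0238  0.0284] ztop [0.1586 0.1624 0.1636]
slot 3 396 x [-0.0019  0.0022  0.0055] y [-0.0238  0.0288] ztop [0.161  0.1625 0.1636]
[0.504  0.3831 0.1197] [0.5609 0.3743 0.1197]
scene 96 x [-0.0357 -0.0244 -0.0164] y [0.0647 0.074  0.0814] ztop 0.13268986402052235
wrist 447 x [-0.0355 -0.0237 -0.015 ] y [0.0585 0.0686 0.0797] ztop 0.13249081362180284
[0.5932 0.2751 0.2795]
```

All four plaques stand in slots with tops at 0.1625. The ball sits at x -29, y 68 mm in the dryer frame (lever off). I'm moving behind it with shut fingers.

```bash
python3 -c "
from fan import *
p=DC+RY*.068-RX*.08; p[2]=.28; go(p,down(-8.8)); p[2]=.105; go(p,down(-8.8))"
```

```text
shift [ 0.4684 -0.7775 -0.001 ] turn [-0.0021  0.0009  0.0038]
shift [ 0.4692 -0.7756  0.874 ] turn [-0.0021  0.0009  0.0038]
```

carry_out(
  plan=[
    [0.47,-0.776,0,0,0,0,1],
    [0.47,-0.776,0,0,0,0,1],
    [0.47,-0.776,0,0,0,0,1],
    [0.47,-0.776,0,0,0,0,1],
    [0.47,-0.776,0,0,0,0,1],
    [0.47,-0.776,0.2,0,0,0,1],
    [0.47,-0.776,0.45,0,0,0,1],
    [0.47,-0.776,0.7,0,0,0,1],
    [0.47,-0.776,0.87,0,0,0,1],
    [0.47,-0.776,0.87,0,0,0,1],
    [0.47,-0.776,0.87,0,0,0,1],
  ],
)

```text
time: 54.25
ee_pos: [0.4547, 0.3909, 0.1072]
tool_rot: [0.0, 0.758, 0.652, -0.001]
ft_force: [0.1, -0.4, 0.6]
finger_gap: 0.003
gripper_force: 0.0
```

```bash
python3 -c "
from fan import *
p=DC+RY*.068+RX*.003; p[2]=.108; go(p,down(-8.8)); T,s=tool(); D=T[:3,3]-DC; print(D@RX,D@RY,T[2,3]); find()"
```

```text
shift [-0.0023  0.4085 -0.004 ] turn [-0.0006  0.0008  0.0032]
-0.07869484375105366 0.06819565270565997 0.10724117019605102
top 80 x [-0.0689 -0.0288 -0.0176] y [0.0566 0.0632 0.0735] ztop 0.13441784415566435
scene 147 x [-0.0685 -0.0287 -0.0168] y [0.0637 0.0751 0.082 ] ztop 0.14440512440421024
wrist 1924 x [-0.0689 -0.0322 -0.0191] y [0.063  0.0758 0.0816] ztop 0.13911790340900734
```

carry_out(
  plan=[
    [0,0.1,0,0,0,0,1],
    [0,0.15,0,0,0,0,1],
    [0,0.2,0,0,0,0,1],
    [0,0.25,0,0,0,0,1],
    [0,0.3,0,0,0,0,1],
    [0,0.35,0,0,0,0,1],
    [0,0.4,0,0,0,0,1],
    [0,0.4,0,0,0,0,1],
  ],
)

```text
time: 55.2
ee_pos: [0.5351, 0.3794, 0.1072]
tool_rot: [0.0, 0.758, 0.652, 0.001]
ft_force: [0.0, 0.5, -0.7]
finger_gap: -0.003
gripper_force: 0.0
```

```bash
python3 -c "
from fan import *
T,s=tool(); D=T[:3,3]-DC; print(D@RX,D@RY,T[2,3],s['ft_force']); find()"
```

```text
0.0025387093381121304 0.06910209895550538 0.10719810847291758 [ 0.016   0.4982 -0.6754]
top 107 x [-0.0104  0.0141  0.0356] y [0.0571 0.0615 0.0677] ztop 0.14779050364950178
scene 213 x [-0.0099  0.0199  0.0406] y [0.0652 0.076  0.0817] ztop 0.14687828800794248
wrist 3561 x [-0.0098  0.0144  0.038 ] y [0.0643 0.0771 0.0819] ztop 0.14873954591711697
```

carry_out(
  plan=[
    [0,0.01,0,0,0,0,1],
    [0,0.02,0,0,0,0,1],
    [0,0.03,0,0,0,0,1],
    [0,0.03,0,0,0,0,1],
  ],
)

```text
time: 55.75
ee_pos: [0.5363, 0.3795, 0.1075]
tool_rot: [-0.003, 0.757, 0.653, -0.001]
ft_force: [-11.3, 1.3, 4.3]
finger_gap: -0.0
gripper_force: 5.5
```

The 11 N reaction shows the lever is on its stop. Backing off and rising.

carry_out(
  plan=[
    [0,-0.1,0,0,0,0,1],
    [0,-0.25,0,0,0,0,1],
    [0,-0.4,0,0,0,0,1],
    [0,-0.4,-0.3,0,0,0,1],
    [0,-0.4,-0.6,0,0,0,1],
    [0,-0.4,-0.9,0,0,0,1],
    [0,-0.4,-0.9,0,0,0,1],
    [-0.2,-0.4,-0.9,0,0,0,1],
    [-0.2,-0.4,-0.9,0,0,0,1],
  ],
)

```text
time: 56.65
ee_pos: [0.4545, 0.3487, 0.2894]
tool_rot: [0.001, 0.758, 0.652, 0.001]
ft_force: [-0.7, 0.5, -1.3]
finger_gap: 0.003
gripper_force: 0.0
```

```bash
python3 fan.py; python3 chk.py; python3 - <<'E'
from h import *
a=shot('scene','s9.png'); b=shot('top'); C=cloud(b); z=C[:,:,2]
P=C[(abs(C[:,:,0]-.682)<.05)&(abs(C[:,:,1]+.162)<.05)&(z>.035)&(z<.06)]; print('jar',cv2.minEnclosingCircle((P[:,:2]*1000).astype(np.float32)),np.median(P,0),len(P))
E
```

```text
[0.504  0.3831 0.1197] [0.5609 0.3743 0.1197]
top 72 x [0.0162 0.0266 0.0366] y [0.0575 0.0644 0.0738] ztop 0.13211910713704972
scene 100 x [0.0202 0.032  0.0407] y [0.0657 0.075  0.0806] ztop 0.13379450433618428
wrist 370 x [0.0178 0.0264 0.0376] y [0.0598 0.0706 0.0807] ztop 0.1325602782045424
handle 2553 ((519.2763671875, 286.20965576171875), (66.47122192382812, 160.07046508789062), 82.54966735839844) [0.1454 0.1568 0.1634]
rack 7547 ((520.347900390625, 286.4013671875), (74.40768432617188, 188.6923828125), 81.21858978271484)
fins z [0.0935 0.096  0.0992]
tilt [ 0.0065 -0.018   0.0925]
slot 0 222 x [-0.0028  0.0011  0.005 ] y [-0.0008  0.03  ] ztop [0.1605 0.1621 0.1636]
slot 1 326 x [-0.0014  0.0023  0.0062] y [-0.0258  0.0278] ztop [0.1591 0.1624 0.1635]
slot 2 354 x [-0.0017  0.0009  0.0052] y [-0.0247  0.0287] ztop [0.1579 0.1624 0.1636]
slot 3 365 x [-0.0026 -0.0001  0.0045] y [-0.0239  0.029 ] ztop [0.1578 0.1624 0.1637]
jar ((679.5059814453125, -161.34249877929688), 27.478731155395508) [ 0.6788 -0.1614  0.0428] 315
```

View pics/s9.png

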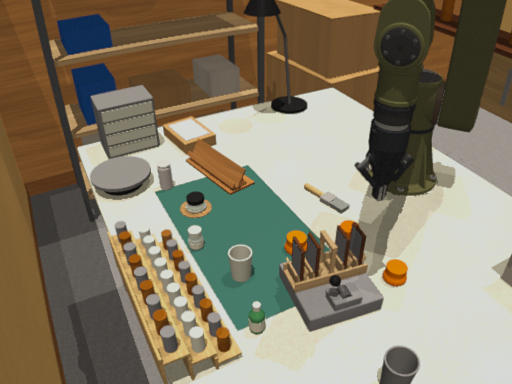

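The picture shows the jar on the coaster at (195,203), the rack on the dryer with four upright plaques at (295-358,255), the lever ball over at (336,281), and the cup, bottles and can unmoved.

```bash
python3 -c "
from h import *
print(env.hand_in())"
```

```text
the job is handed in; nothing more can be done
None
```

I handed the job in at 57 s (no verdict came back): the jar is on the coaster, the rack is seated on the pegs, all four plaques are upright one to a slot, and the lever was pushed on last, with the cup, bottles and can untouched.

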